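# Lock the day's fragrance samples away in the sample case

### The job

Put every sample vial into the black case so that none stands above the rim (the tall one left on the blue raised floor sticks out: move it to the deep side), then set the lid on fully home and flush, with the yellow lock housing through its window. Then put the red key in the lock, gently (no hard pushing) turn it back and forth to find the hidden angle at which it drops in, turn it clockwise as far as the lock goes, and return the key to its stand; leave the other glassware alone.

Things in the scene. Friction and masses are not known exactly. Their poses are not given: they have to be found in the camera images.
- case: black sample case fixed to the bench (place and yaw differ): outside 230 mm (its x) by 150 mm (y) by 75 mm high, outer walls 5 mm. Origin: centre of its underside, z up. Two bays lie along x with a closed column 44 mm wide between them. A tall vial standing in the deep bay, or a short vial in either bay, stays below the rim.
- deep_floor (a point): centre of the deep bay's grey floor, 66 mm to +x of the case's origin and 5 mm up; bay 88 mm (x) by 140 mm (y), 70 mm deep. Axes as the case's.
- shallow_floor (a point): centre of the shallow bay's blue raised floor, 66 mm to -x of the case's origin and 35 mm up; bay 88 mm (x) by 140 mm (y), 40 mm deep. Axes as the case's.
- lock_mouth (a point): centre of the keyhole's mouth on the yellow lock housing (44 mm square, top 95 mm above the bench, 16 mm above the seated lid), at x = 0, y = -45 mm in the case's frame; axes as the case's. A vertical round bore 26 mm wide, hidden by a soft black dust disc (no resistance), leads 16 mm down to the lock core.
- lock_core (a point): centre of the brass lock core's top, 16 mm below the mouth; axes as the case's, NOT the slot's. An open slot 9 mm wide, 12 mm deep crosses it. Its starting direction is hidden: within 0.7 rad either way of the case's x axis (either blade end may lead). A key blade not lined up within about 0.15 to 0.2 rad stands on the core; lined up, it drops 12 mm further.
- lock (a joint): turn of the lock core from its start: 0 unlocked (whatever the hidden angle), grows as the key turns clockwise seen from above, stop at 0.9 rad (locked; the cam turns inside the housing, out of sight). Friction 0.06 N m holds it where it is left; no spring. The key has about 0.2 rad of play in the slot.
- lid: loose pale lid, about 300 g, 240 mm (x) by 160 mm (y), flat and right way up: plate top 12 mm above the origin, skirt 8 mm deep. Origin: centre of the skirt's lower edge. A 52 mm square window at x = 0, y = -45 mm takes the lock housing, so it fits one way round (lid axes along the case's). 3.5 mm play all round. Seated flush, its origin is 67 mm above the case's underside.
- lid_grip (a point): grip point on the lid's blue handle, near the lid's centre of mass: a rib 14 mm thick (lid x), 70 mm long (lid y from -13 to +57 mm), from 12 to 46 mm above the lid's origin. This point: y = +5 mm, 36 mm above the lid's origin; axes as the lid's.
- key: red-handled key, 60 g, hanging upright in its stand by its collar. Origin: centre of the blade's lower end, z up. Blade 20 mm (x) by 5 mm (y), 0 to 14 mm up; round shaft 10 mm in diameter to 30 mm; steel collar 34 mm in diameter, 30 to 34 mm; red handle 30 mm (x) by 10 mm (y), 34 to 68 mm up (pinch across its y).
- stand_mouth (a point): centre of the mouth of the grey key stand's round hole (27 mm wide, 34 mm deep); the stand is a fixed block 50 by 50 by 36 mm, the mouth at its top. The key is home when it hangs in the hole at any yaw with its collar on the stand's top (key origin 30 mm below this point).
- tall0: always present; at the start it stands on the blue raised floor of the case's shallow bay and sticks out 22 mm above the rim. A tall sample vial: amber cylinder 32 mm in diameter, 62 mm tall with a black cap (cap of the same diameter), 70 g, standing upright. Origin: centre of its underside; z points to its cap.
- tall1: A tall sample vial: amber cylinder 32 mm in diameter, 62 mm tall with a black cap (cap of the same diameter), 70 g, standing upright. Origin: centre of its underside; z points to its cap. May be absent (None).
- short0: A short sample vial: pink cylinder 32 mm in diameter, 34 mm tall with an aluminium cap (same diameter), 57 g, standing upright. Origin: centre of its underside; z points to its cap. May be absent (None).
- short1: A short sample vial: pink cylinder 32 mm in diameter, 34 mm tall with an aluminium cap (same diameter), 57 g, standing upright. Origin: centre of its underside; z points to its cap. May be absent (None).
- short2: A short sample vial: pink cylinder 32 mm in diameter, 34 mm tall with an aluminium cap (same diameter), 57 g, standing upright. Origin: centre of its underside; z points to its cap. May be absent (None).
- perfume: bystander: amber bottle with black cap, 44 mm in diameter, 110 mm tall, behind the work; leave alone. Origin: centre of underside.
- flacon: bystander: pink jar with brass cap, 52 mm in diameter, 80 mm tall; leave alone. Origin: centre of underside.
- dish: bystander: open glass beaker, 80 mm in diameter, 50 mm tall; leave alone. Origin: centre of underside.
Not all that is in view belongs to the job. What is shaped like the tall1 but green or purple is not meant. What is shaped like the short2 but purple is not meant.

How it is judged:
By the outcome, as a careful person would: the job done as asked, in the order asked, and still so for the second after the job is handed in, with the robot touching nothing.
Of tall1, short0, short1, short2 only 2 to 4 are there at a start; the rules pass over those that are not, and their reading is None.
At some moment in a run one of tall1, short0, short1, short2 may be knocked a few centimetres aside while the robot is not near it.
It also fails if it takes over 210 s, if anything falls off the work surface, if the arm or the gripper's body presses on something with over 40 N, if the wrist force passes 120 N, or if a joint passes its speed limit or range.

### The arm

A 6-joint arm with a two-finger parallel gripper is mounted at the origin on the work surface. World frame = base frame: x ahead of the robot, y to its left, z up, the work surface at z = 0. Lengths are in mm, angles in rad, forces in N, time in s.
With the tool pointing down it reaches from about 275 to 975 mm from the base axis. Payload 8.4 kg.
Tool frame: the origin (TCP) lies midway between the tips of the shut fingers; the grasp point (between the pads) lies 19 mm behind it; z points along the fingers, y is the direction in which the jaws open and shut (so a half turn about z gives the same grasp; the last joint's range is limited). The gripper opens to 92 mm and grips with 3 to 60 N. Pads are 20 mm wide; open, the fingers measure 128 mm over their backs; the gripper's body (75 mm by 189 mm) begins 69 mm behind the grasp point.
Start: joints at [1.301, 0.353, 1.633, -0, 1.155, -0.002], TCP at [165.38, 602.725, 214.583] pointing down, gripper open.
Joint ranges: [-2.63, 2.63], [-0.92, 2.1], [0.06, 2.66], [-1.3, 4.44], [0, 2.69], [-3.02, 3.02]. Speed limits (rad/s): [2.22, 2.22, 2.79, 3.14, 3.14, 3.14].

### API

Orientations are given as a unit quaternion [x, y, z, w].
In Python, from cell import bot gives the robot as it stands.
- The arm moves only by the tool carry_out, never from a script. Its argument "moves" is a list of rows, each a list of 5 numbers: the shift along the tool's x, y, z scaled (see below), then the turn about the tool's z scaled (see below), then the opening, from -1 (shut) to 1 (fully open). In form: [[x, y, z, spin, gripper], ...]. A call has exactly 10 rows; each row shifts and turns the commanded pose from where the row before left it, along the tool's axes as they then stand; what a row does not reach is not made up. The controller multiplies each number of a shift by 3 cm and each number of a turn by 0.12 rad. A row lasts 1/12 s, in which the tool goes at most 41.7 mm and 7.16 degrees, less where a joint would pass 70% of its speed; a pose out of reach is approached as far as the arm can. A call with a number of a shift or a turn outside -1 to 1 is refused whole. A call with a gripper value outside its range is refused whole. The fingers move at their own pace and stop on an object; "force" is the grip in N (left out, the last holds). Time passes only in rows, so rows that do not move let the fingers close, or fill a call up. It gives the time, the measured TCP pose, the force and the opening at its end, in the units of the state.
- bot.read_state(): the state, without advancing time (a new reading comes with each control period).
- bot.snapshot(name): name is "side" or "top"; returns (picture, depth): 400x640x3 uint8, red, green, blue; 400x640 float32, mm along the optical axis (not along the pixel's ray), 0 where there is no reading.
- bot.get_calibration(name): a dict with "camera_matrix" (3x3 intrinsics, pixels), "rvec" (rotation vector, rad) and "tvec" (3), from world to camera coordinates, as OpenCV has them. Camera axes: x right, y down, z forward; pixel columns grow to the right and rows downward; lengths in mm; the calibration is good to about 2 mm. A picture is of the moment at which its call begins. get_calibration takes no time and is no camera call.
- bot.job_done(): hands the job in, once; it reports no verdict.
The state is a dict: "t": time; "joint_pos": joint angles; "qvel": joint speeds; "joint_efforts": joint torques, N m; "tcp_pos": TCP position; "orientation": TCP orientation; "wrist_force": force on the tool from outside, world axes, zero at the start; "ft_torque": the same for the moment, N m; "finger_gap": finger opening in mm.
Only numpy, scipy, OpenCV 4.12 (cv2) and the standard library are available. Lean on these libraries where they do the work, as an engineer would, in place of code of your own. Each camera call takes 0.05 s, during which the arm holds its last target. There are 200 camera calls.

## Working session

There is one attempt and no reset: what is moved stays moved. The work goes in short steps, Python scripts to look and compute and a tool call to move; the robot and the scene stay as the last step left them, time stands still between calls to the robot, and variables do not carry over. Pictures are saved under pics/ and viewed, about 12 in all and at most 16, crops included, and the job is handed in when it is done.

Besides the shell and the picture viewer there is one more tool, called after ">>>" by a JSON object that holds its "fn" and its "kwargs". carry_out: Moves the arm, as the interface text tells. Its arguments: {"type":"object","properties":{"moves":{"type":"array","items":{"type":"array","items":{"type":"number","minimum":-1,"maximum":1}}},"force":{"type":"number"}},"required":["moves"]}

```bash
ls; mkdir -p pics
cat > h.py <<'E'
import numpy as np, cv2, sys
from cell import bot
def cal(n):
    c=bot.get_calibration(n); K=np.array(c["camera_matrix"],float); R=cv2.Rodrigues(np.array(c["rvec"],float))[0]; t=np.array(c["tvec"],float).ravel()
    return K,R,t
def onplane(n,uv,z):
    K,R,t=cal(n); C=-R.T@t
    uv=np.atleast_2d(uv).astype(float)
    d=(R.T@np.linalg.inv(K)@np.c_[uv,np.ones(len(uv))].T).T
    return C+d*((z-C[2])/d[:,2])[:,None]
def cloud(n,depth):
    K,R,t=cal(n); v,u=np.mgrid[:depth.shape[0],:depth.shape[1]]
    p=np.stack([(u-K[0,2])/K[0,0]*depth,(v-K[1,2])/K[1,1]*depth,depth],-1)
    return (p-t)@R
def proj(n,P):
    K,R,t=cal(n); q=(np.atleast_2d(P)@R.T+t)@K.T
    return q[:,:2]/q[:,2:]
def snap(n,name=None):
    im,d=bot.snapshot(n)
    np.savez('last_%s.npz'%n,im=im,d=d)
    if name: cv2.imwrite('pics/%s.png'%name,im[:,:,::-1])
    return im,d
E
python3 - <<'E'
from h import *
for n in ("top","side"):
    snap(n,n+"0"); K,R,t=cal(n); print(n,K.round(1).tolist(),(-R.T@t).round(1),R.round(3).tolist())
print(bot.read_state())
E
```

```text
pics
top [[383.3, 0.0, 314.3], [0.0, 383.3, 203.5], [0.0, 0.0, 1.0]] [419.6  48.  988.4] [[-0.025, -1.0, -0.007], [-0.983, 0.026, -0.183], [0.183, 0.002, -0.983]]
side [[432.4, 0.0, 322.0], [0.0, 432.4, 204.6], [0.0, 0.0, 1.0]] [426.5 893.  658.8] [[-0.979, -0.204, -0.009], [-0.106, 0.542, -0.834], [0.175, -0.815, -0.552]]
{'t': 0.1, 'joint_pos': array([ 1.30061368e+00,  3.53579281e-01,  1.63405359e+00, -3.50183924e-05,
        1.15521852e+00, -2.39450505e-03]), 'qvel': array([ 0.00128838, -0.00166428, -0.00317116, -0.00107833,  0.00061022,
        0.00105584]), 'joint_efforts': array([ 1.80795982e-03, -5.94908166e+01, -3.34932089e+01,  6.99866354e-02,
        1.83174445e-02, -6.26677888e-05]), 'tcp_pos': array([165.26177899, 602.28711303, 213.94117187]), 'orientation': array([ 1.33487320e-01,  9.91050321e-01, -6.25711170e-04, -6.96449256e-05]), 'wrist_force': array([-0.23139144, -0.20744151, -0.17416838]), 'ft_torque': array([ 0.02523661, -0.02181351, -0.0430898 ]), 'finger_gap': 91.82914774989472}
```

```bash
sleep 20; ls pics
```

```text
side0.png
top0.png
```

View pics/top0.png

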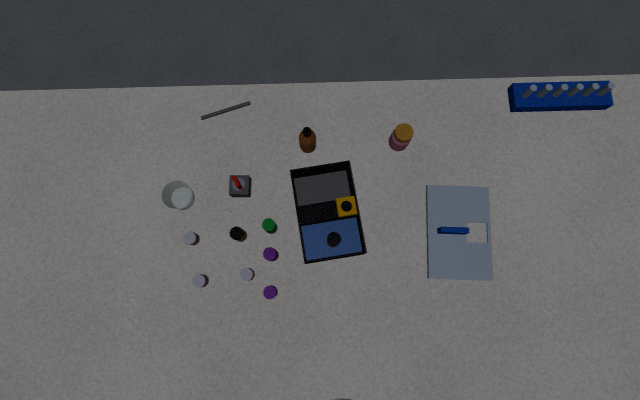

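View pics/side0.png

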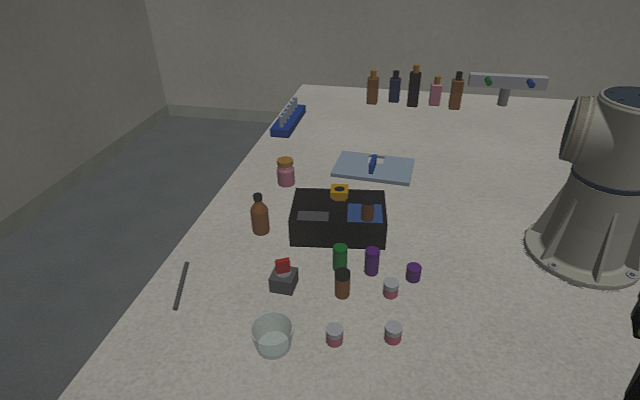

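```bash
cat > meas.py <<'E'
from h import *
Z=np.load('last_top.npz'); im,d=Z['im'],Z['d']; P=cloud('top',d); z=P[...,2]
hsv=cv2.cvtColor(im,cv2.COLOR_RGB2HSV)
def circ(uv,h,r=12):
    u,v=uv; s=(slice(v-r,v+r+1),slice(u-r,u+r+1))
    m=(abs(z[s]-h)<5); q=P[s][m]
    return m.sum(), np.median(q,0).round(1) if m.any() else None, ((q[:,:2].min(0)+q[:,:2].max(0))/2).round(1) if m.any() else None, (np.ptp(q[:,:2],axis=0)).round(0) if m.any() else None
for n,uv,h in [('tall0',(334,240),97),('tall1',(238,234),62),('s190',(190,239),34),('s200',(200,281),34),('s247',(247,274),34),('green',(269,226),62),('purpT',(270,255),62),('purpS',(270,292),34),('perf',(307,131),110),('flacon',(403,132),80)]:
    print(n,*circ(uv,h), 'ztop',z[uv[1],uv[0]].round(1))
def rect(box,lo,hi,lab):
    u0,u1,v0,v1=box; q=P[v0:v1,u0:u1].reshape(-1,3); q=q[(q[:,2]>lo)&(q[:,2]<hi)]
    r=cv2.minAreaRect(q[:,:2].astype(np.float32)); print(lab,len(q),r, q[:,2].mean().round(1))
rect((283,372,155,270),70,80,'case')
rect((330,362,190,225),90,100,'lock')
rect((220,260,168,205),30,40,'stand')
rect((220,260,160,205),50,80,'keyhandle')
rect((415,505,175,290),8,24,'lid')
rect((415,505,175,290),35,60,'rib')
E
python3 meas.py
```

```text
tall0 150 [502.9   6.6  98.3] [502.1   7.3] [30. 31.] ztop 96.5
tall1 135 [524.7 241.5  63. ] [524.6 241.5] [29. 30.] ztop 61.2
s190 135 [518.5 363.6  35.2] [518.4 364.3] [30. 32.] ztop 36.0
s200 139 [412.6 336.8  35.3] [413.5 338. ] [31. 33.] ztop 29.3
s247 137 [426.3 221.7  35.3] [426.3 221.8] [29. 30.] ztop 35.6
green 136 [544.2 163.9  63.3] [544.5 164.1] [30. 30.] ztop 62.7
purpT 144 [473.9 161.6  63.3] [473.1 160.7] [31. 31.] ztop 63.0
purpS 141 [381.9 163.3  35.3] [381.9 164.5] [29. 32.] ztop 35.9
perf 60 [762.4  63.3 110.5] [762.1  63.3] [21. 20.] ztop 109.4
flacon 268 [ 764.5 -176.9   81. ] [ 765.6 -178. ] [47. 45.] ztop 78.5
case 1384 ((573.1749267578125, 19.167327880859375), (230.4846954345703, 149.9258575439453), 7.8131632804870605) 75.2
lock 349 ((579.1950073242188, -25.297039031982422), (44.484962463378906, 43.9932975769043), 7.623229503631592) 95.4
stand 260 ((651.6907348632812, 241.51040649414062), (50.8227424621582, 50.81708526611328), 89.3298110961914) 36.9
keyhandle 62 ((651.1334228515625, 241.18499755859375), (29.359617233276367, 9.93643856048584), 27.991899490356445) 71.9
lid 5347 ((520.2749633789062, -316.5626220703125), (163.0401611328125, 240.3001251220703), 86.48289489746094) 13.2
rib 181 ((521.3533325195312, -294.1041564941406), (70.42842864990234, 14.578128814697266), 86.29306030273438) 46.6
```

```bash
cat > go.py <<'E'
# usage: go.py x y z ang_deg : units needed; xy in current axes (move before spin) and in axes after spin
from h import *
from scipy.spatial.transform import Rotation as Ro
def plan(x,y,z,a=None):
    s=bot.read_state(); M=Ro.from_quat(s['orientation']).as_matrix(); p=s['tcp_pos']
    cur=np.degrees(np.arctan2(M[1,1],M[0,1]))
    d=np.array([x,y,z])-p
    print('t %.1f tcp %s yang %.2f tilt %.3f gap %.1f F %s q6 %.2f'%(s['t'],p.round(1),cur,np.degrees(np.arccos(-M[2,2])),s['finger_gap'],s['wrist_force'].round(1),s['joint_pos'][5]))
    print('now-axes units',(M.T@d/30).round(2))
    if a is not None:
        sp=(cur-a+180)%360-180; r=np.radians(a); yv=np.array([np.cos(r),np.sin(r),0]); zv=np.array([0,0,-1.]); xv=np.cross(yv,zv)
        print('spin units %.2f (alt %.2f)'%(np.radians(sp)/.12,np.radians(sp-np.sign(sp)*180)/.12),'post-spin units',(np.array([xv@d,yv@d,zv@d])/30).round(2), 'alt: flip xy')
if __name__=='__main__': plan(*map(float,sys.argv[1:]))
E
python3 go.py 502.1 7.3 214 97.8
```

```text
t 0.1 tcp [165.3 602.3 213.9] yang 74.66 tilt 0.072 gap 91.8 F [-0.2 -0.2 -0.2] q6 -0.00
now-axes units [-16.08 -16.16   0.02]
spin units -3.37 (alt 22.81) post-spin units [ -8.43 -21.17  -0.  ] alt: flip xy
```

>>> {"fn": "carry_out", "kwargs": {"moves": [[-0.8, -0.8, 0, 0, 0.1], [-0.8, -0.8, 0, 0, 0.1], [-0.8, -0.8, 0, 0, 0.1], [-0.8, -0.8, 0, 0, 0.1], [-0.8, -0.8, 0, 0, 0.1], [-0.8, -0.8, 0, 0, 0.1], [-0.8, -0.8, 0, 0, 0.1], [-0.8, -0.8, 0, 0, 0.1], [-0.8, -0.8, 0, 0, 0.1], [-0.8, -0.8, 0, 0, 0.1]]}}

```text
t: 0.93
tcp_pos: [333.6, 306.1, 214.4]
orientation: [0.133, 0.991, -0.0, -0.0]
wrist_force: [-0.1, 1.3, 0.6]
finger_gap: 50.1
```

>>> {"fn": "carry_out", "kwargs": {"moves": [[-0.8, -0.8, 0, 0, 0.1], [-0.8, -0.8, 0, 0, 0.1], [-0.8, -0.8, 0, 0, 0.1], [-0.8, -0.8, 0, 0, 0.1], [-0.8, -0.8, 0, 0, 0.1], [-0.8, -0.8, 0, 0, 0.1], [-0.8, -0.8, 0, 0, 0.1], [-0.8, -0.8, 0, 0, 0.1], [-0.8, -0.8, 0, 0, 0.1], [-0.8, -0.8, 0, 0, 0.1]]}}

```text
t: 1.77
tcp_pos: [501.6, 11.1, 214.4]
orientation: [0.134, 0.991, 0.0, -0.0]
wrist_force: [0.2, 1.7, 0.2]
finger_gap: 50.6
```

>>> {"fn": "carry_out", "kwargs": {"moves": [[0, 0, 0, -0.84, 0.1], [0, 0, 0, -0.84, 0.1], [0, 0, 0, -0.84, 0.1], [0, 0, 0, -0.84, 0.1], [0, 0, 0, 0, 0.1], [0, 0, 0, 0, 0.1], [0, 0, 0, 0, 0.1], [0, 0, 0, 0, 0.1], [0, 0, 0, 0, 0.1], [0, 0, 0, 0, 0.1]]}}

```text
t: 2.6
tcp_pos: [501.2, 12.9, 214.6]
orientation: [-0.067, 0.998, 0.0, -0.0]
wrist_force: [0.9, -0.3, 0.7]
finger_gap: 50.2
```

```bash
python3 go.py 502.1 7.3 68 97.8
```

```text
t 2.6 tcp [501.2  12.9 214.6] yang 97.71 tilt 0.004 gap 50.2 F [ 0.9 -0.3  0.7] q6 -1.68
now-axes units [-0.01 -0.19  4.89]
spin units -0.01 (alt 26.17) post-spin units [-0.   -0.19  4.89] alt: flip xy
```

>>> {"fn": "carry_out", "kwargs": {"moves": [[0, -0.19, 0.6, 0, 0.1], [0, 0, 0.8, 0, 0.1], [0, 0, 0.8, 0, 0.1], [0, 0, 0.8, 0, 0.1], [0, 0, 0.8, 0, 0.1], [0, 0, 0.7, 0, 0.1], [0, 0, 0.4, 0, 0.1], [0, 0, 0.25, 0, 0.1], [0, 0, 0, 0, 0.1], [0, 0, 0, 0, 0.1]], "force": 12}}

```text
t: 3.43
tcp_pos: [502.2, 7.2, 60.3]
orientation: [-0.068, 0.998, 0.0, -0.0]
wrist_force: [0.3, 1.0, -0.0]
finger_gap: 50.1
```

>>> {"fn": "carry_out", "kwargs": {"moves": [[0, 0, 0, 0, -1], [0, 0, 0, 0, -1], [0, 0, 0, 0, -1], [0, 0, 0, 0, -1], [0, 0, 0, 0, -1], [0, 0, 0, 0, -1], [0, 0, 0, 0, -1], [0, 0, 0, 0, -1], [0, 0, 0, 0, -1], [0, 0, -0.3, 0, -1]]}}

```text
t: 4.27
tcp_pos: [501.2, 7.1, 68.6]
orientation: [-0.068, 0.998, 0.0, -0.001]
wrist_force: [-0.3, 0.1, -1.5]
finger_gap: 32.0
```

>>> {"fn": "carry_out", "kwargs": {"moves": [[0, 0, -0.5, 0, -1], [0, 0, -0.5, 0, -1], [0, 0, -0.7, 0, -1], [0, 0, -0.7, 0, -1], [0, 0, -0.7, 0, -1], [0, 0, 0, 0.9, -1], [0, 0, 0, 0.9, -1], [0, 0, 0, 0.9, -1], [0, 0, 0, 0.9, -1], [0, 0, 0, 0.9, -1]]}}

```text
t: 5.1
tcp_pos: [501.8, 7.2, 162.7]
orientation: [0.204, 0.979, 0.0, 0.0]
wrist_force: [-0.9, -0.8, -1.2]
finger_gap: 31.5
```

>>> {"fn": "carry_out", "kwargs": {"moves": [[0, 0, 0, 0.9, -1], [0, 0, 0, 0.9, -1], [0, 0, 0, 0.9, -1], [0, 0, 0, 0.9, -1], [0, 0, 0, 0.9, -1], [0, 0, 0, 0.9, -1], [0, 0, 0, 0.9, -1], [0, 0, 0, 0.9, -1], [0, 0, 0, 0.5, -1], [0, 0, 0, 0, -1]]}}

```text
t: 5.93
tcp_pos: [501.8, 7.2, 162.5]
orientation: [0.618, 0.787, 0.0, 0.0]
wrist_force: [-0.6, 0.0, 0.2]
finger_gap: 31.9
```

```bash
python3 go.py 633.8 62.9 35 7.8
```

```text
t 5.9 tcp [501.8   7.2 162.5] yang 13.72 tilt 0.002 gap 31.9 F [-0.6  0.   0.2] q6 -0.23
now-axes units [0.76 4.71 4.25]
spin units 0.86 (alt -25.32) post-spin units [1.24 4.61 4.25] alt: flip xy
```

>>> {"fn": "carry_out", "kwargs": {"moves": [[0, 0, 0, 0.86, -1], [0.2, 0.76, 0, 0, -1], [0.2, 0.77, 0, 0, -1], [0.21, 0.77, 0, 0, -1], [0.21, 0.77, 0, 0, -1], [0.21, 0.77, 0, 0, -1], [0.21, 0.77, 0, 0, -1], [0, 0, 0, 0, -1], [0, 0, 0, 0, -1], [0, 0, 0, 0, -1]]}}

```text
t: 6.77
tcp_pos: [632.8, 63.0, 161.8]
orientation: [0.656, 0.755, -0.001, -0.0]
wrist_force: [-0.1, -0.5, -0.6]
finger_gap: 31.6
```

```bash
python3 go.py 633.8 62.9 32 7.8
```

```text
t 6.8 tcp [632.8  63.  161.8] yang 8.05 tilt 0.085 gap 31.6 F [-0.1 -0.5 -0.6] q6 -0.04
now-axes units [-0.01  0.04  4.33]
spin units 0.04 (alt -26.14) post-spin units [-0.01  0.03  4.33] alt: flip xy
```

Descend, release (gap 40), rise; then look again.

>>> {"fn": "carry_out", "kwargs": {"moves": [[0, 0.03, 0.6, 0, -1], [0, 0, 0.7, 0, -1], [0, 0, 0.7, 0, -1], [0, 0, 0.7, 0, -1], [0, 0, 0.7, 0, -1], [0, 0, 0.5, 0, -1], [0, 0, 0.3, 0, -1], [0, 0, 0.1, 0, -1], [0, 0, 0, 0, -1], [0, 0, 0, 0, -1]]}}

```text
t: 7.6
tcp_pos: [635.0, 63.2, 34.0]
orientation: [0.656, 0.755, 0.0, 0.0]
wrist_force: [0.4, -0.2, -0.3]
finger_gap: 31.8
```

>>> {"fn": "carry_out", "kwargs": {"moves": [[0, 0, 0, 0, -0.13], [0, 0, 0, 0, -0.13], [0, 0, 0, 0, -0.13], [0, 0, 0, 0, -0.13], [0, 0, -0.5, 0, -0.13], [0, 0, -0.8, 0, -0.13], [0, 0, -0.9, 0, -0.13], [0, 0, -0.9, 0, -0.13], [0, 0, -0.9, 0, -0.13], [0, 0, -0.7, 0, 0.1]]}}

```text
t: 8.43
tcp_pos: [635.2, 63.4, 176.6]
orientation: [0.656, 0.755, 0.001, 0.001]
wrist_force: [0.3, -0.0, 0.5]
finger_gap: 44.5
```

```bash
python3 -c "
from h import *
snap('top')"; python3 meas.py | head -5; python3 go.py 524.6 241.5 170 -82.2
```

```text
tall0 0 None None None ztop 705.4
tall1 137 [524.6 241.5  63.5] [524.5 241.6] [30. 30.] ztop 65.0
s190 134 [518.4 363.4  34.7] [518.5 364.7] [30. 32.] ztop 36.9
s200 142 [412.7 336.7  35.1] [413.5 338. ] [31. 31.] ztop 33.6
s247 139 [426.3 221.6  35.1] [426.3 222.2] [29. 30.] ztop 35.7
t 8.5 tcp [637.3  63.6 180.6] yang 7.97 tilt 0.411 gap 48.6 F [2.3 0.2 2.4] q6 -0.04
now-axes units [ 6.39 -2.9   0.33]
spin units 13.11 (alt -13.07) post-spin units [-2.92 -6.39  0.35] alt: flip xymeas.py:12: RuntimeWarning: Mean of empty slice.
  r=cv2.minAreaRect(q[:,:2].astype(np.float32)); print(lab,len(q),r, q[:,2].mean().round(1))
  ret = ret.dtype.type(ret / rcount)
```

```bash
python3 -c "
from h import *
im=np.load('last_top.npz')['im']; c=cv2.convertScaleAbs(im[160:310,150:370],alpha=1.8)
cv2.imwrite('pics/crop1.png',cv2.resize(c,None,fx=3.5,fy=3.5,interpolation=cv2.INTER_CUBIC)[:,:,::-1])"; python3 go.py 524.6 241.5 150
```

```text
t 8.5 tcp [637.3  63.6 180.6] yang 7.97 tilt 0.411 gap 48.6 F [2.3 0.2 2.4] q6 -0.04
now-axes units [ 6.39 -2.91  1.  ]
```

View pics/crop1.png

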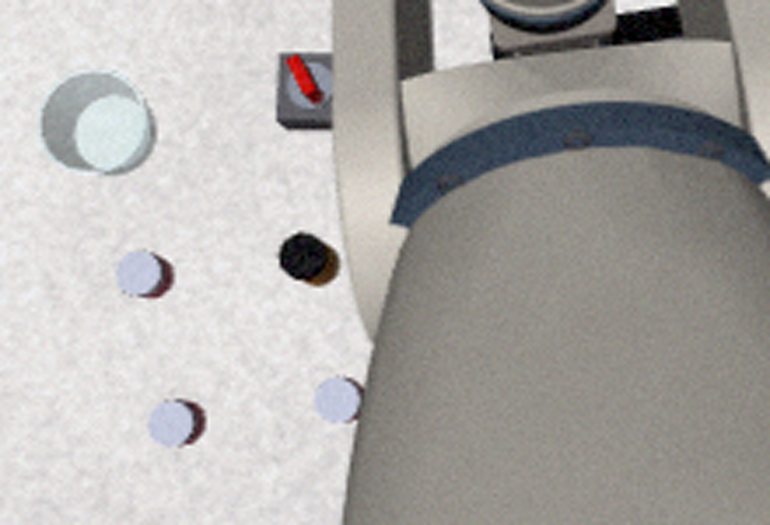

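>>> {"fn": "carry_out", "kwargs": {"moves": [[0.8, -0.36, 0, 0, 0.1], [0.8, -0.36, 0, 0, 0.1], [0.8, -0.36, 0, 0, 0.1], [0.8, -0.36, 0, 0, 0.1], [0.8, -0.36, 0, 0, 0.1], [0.8, -0.36, 0, 0, 0.1], [0.8, -0.36, 0, 0, 0.1], [0.8, -0.36, 0, 0, 0.1], [0, 0, 0, 0, 0.1], [0, 0, 0, 0, 0.1]]}}

```text
t: 9.32
tcp_pos: [522.0, 242.4, 174.2]
orientation: [0.655, 0.755, 0.0, 0.0]
wrist_force: [0.9, -0.8, 0.3]
finger_gap: 50.7
```

```bash
python3 go.py 524.6 241.5 25
```

```text
t 9.3 tcp [522.  242.4 174.2] yang 8.10 tilt 0.015 gap 50.7 F [ 0.9 -0.8  0.3] q6 0.29
now-axes units [-0.04  0.08  4.97]
```

Down to z=25, grip, up to ~160.

>>> {"fn": "carry_out", "kwargs": {"moves": [[-0.04, 0.08, 0.7, 0, 0.1], [0, 0, 0.9, 0, 0.1], [0, 0, 0.9, 0, 0.1], [0, 0, 0.9, 0, 0.1], [0, 0, 0.8, 0, 0.1], [0, 0, 0.5, 0, 0.1], [0, 0, 0.27, 0, 0.1], [0, 0, 0, 0, 0.1], [0, 0, 0, 0, 0.1], [0, 0, 0, 0, -1]]}}

```text
t: 10.15
tcp_pos: [526.1, 240.7, 26.1]
orientation: [0.656, 0.754, 0.001, 0.0]
wrist_force: [0.9, 0.3, 0.8]
finger_gap: 45.8
```

>>> {"fn": "carry_out", "kwargs": {"moves": [[0, 0, 0, 0, -1], [0, 0, 0, 0, -1], [0, 0, 0, 0, -1], [0, 0, 0, 0, -1], [0, 0, 0, 0, -1], [0, 0, 0, 0, -1], [0, 0, -0.4, 0, -1], [0, 0, -0.7, 0, -1], [0, 0, -0.8, 0, -1], [0, 0, -0.8, 0, -1]]}}

```text
t: 10.98
tcp_pos: [524.6, 240.5, 107.3]
orientation: [0.656, 0.755, -0.0, -0.0]
wrist_force: [0.1, -0.2, -1.5]
finger_gap: 31.4
```

>>> {"fn": "carry_out", "kwargs": {"moves": [[0, 0, -0.8, 0, -1], [0, 0, -0.7, 0, -1], [0, 0, -0.4, 0, -1], [0, 0, 0, 0, -1], [0, 0, 0, 0, -1], [0, 0, 0, 0, -1], [0, 0, 0, 0, -1], [0, 0, 0, 0, -1], [0, 0, 0, 0, -1], [0, 0, 0, 0, -1]]}}

```text
t: 11.82
tcp_pos: [524.8, 240.5, 162.3]
orientation: [0.656, 0.754, -0.001, -0.0]
wrist_force: [0.1, 0.3, -0.7]
finger_gap: 31.5
```

```bash
python3 go.py 643.3 -6.5 32 7.8
```

```text
t 11.8 tcp [524.8 240.5 162.3] yang 7.96 tilt 0.068 gap 31.5 F [ 0.1  0.3 -0.7] q6 0.29
now-axes units [-8.7   2.78  4.34]
spin units 0.02 (alt -26.16) post-spin units [-8.69  2.8   4.34] alt: flip xy
```

>>> {"fn": "carry_out", "kwargs": {"moves": [[-0.87, 0.28, 0, 0, -1], [-0.87, 0.28, 0, 0, -1], [-0.87, 0.28, 0, 0, -1], [-0.87, 0.28, 0, 0, -1], [-0.87, 0.28, 0, 0, -1], [-0.87, 0.28, 0, 0, -1], [-0.87, 0.28, 0, 0, -1], [-0.87, 0.28, 0, 0, -1], [-0.87, 0.28, 0, 0, -1], [-0.87, 0.28, 0, 0, -1]]}}

```text
t: 12.65
tcp_pos: [644.8, -7.5, 162.7]
orientation: [0.656, 0.754, -0.0, -0.0]
wrist_force: [0.9, 0.3, -0.7]
finger_gap: 31.8
```

>>> {"fn": "carry_out", "kwargs": {"moves": [[0, 0, 0, 0, -1], [0, 0, 0, 0, -1], [0, 0, 0, 0, -1], [0, 0, 0.7, 0, -1], [0, 0, 0.5, 0, -1], [0, 0, 0, 0, -1], [0, 0, 0, 0, -1], [0, 0, 0, 0, -1], [0, 0, 0, 0, -1], [0, 0, 0, 0, -1]]}}

```text
t: 13.48
tcp_pos: [645.0, -6.0, 128.1]
orientation: [0.656, 0.755, 0.001, 0.001]
wrist_force: [-1.5, 0.4, -0.7]
finger_gap: 31.6
```

```bash
python3 go.py 643.3 -6.5 32 7.8
```

```text
t 13.5 tcp [645.   -6.  128.1] yang 7.98 tilt 0.091 gap 31.6 F [-1.5  0.4 -0.7] q6 -0.15
now-axes units [-0.01 -0.07  3.2 ]
spin units 0.03 (alt -26.15) post-spin units [-0.01 -0.06  3.2 ] alt: flip xy
```

>>> {"fn": "carry_out", "kwargs": {"moves": [[0, -0.06, 0.5, 0, -1], [0, 0, 0.7, 0, -1], [0, 0, 0.7, 0, -1], [0, 0, 0.6, 0, -1], [0, 0, 0.4, 0, -1], [0, 0, 0.25, 0, -1], [0, 0, 0, 0, -1], [0, 0, 0, 0, -1], [0, 0, 0, 0, -0.13], [0, 0, 0, 0, -0.13]]}}

```text
t: 14.32
tcp_pos: [643.5, -6.5, 33.6]
orientation: [0.656, 0.754, 0.001, 0.001]
wrist_force: [-0.0, -1.7, -0.6]
finger_gap: 39.5
```

>>> {"fn": "carry_out", "kwargs": {"moves": [[0, 0, 0, 0, -0.13], [0, 0, 0, 0, -0.13], [0, 0, -0.5, 0, -0.13], [0, 0, -0.8, 0, -0.13], [0, 0, -0.9, 0, -0.13], [0, 0, -0.9, 0, -0.13], [0, 0, -0.8, 0, -0.13], [0, 0, -0.5, 0, 0.1], [0, 0, 0, 0, 0.1], [0, 0, 0, 0, 0.1]]}}

```text
t: 15.15
tcp_pos: [643.1, -6.5, 165.3]
orientation: [0.656, 0.755, 0.001, 0.001]
wrist_force: [-0.1, -0.6, 0.8]
finger_gap: 50.1
```

```bash
python3 -c "
from h import *
snap('top')"; python3 meas.py 2>/dev/null| head -5; python3 go.py 426.3 222 150 7.8
```

```text
tall0 0 None None None ztop 694.6
tall1 0 None None None ztop 1.2
s190 137 [518.6 363.4  35. ] [518.4 364.5] [30. 32.] ztop 33.1
s200 139 [412.7 337.   35.3] [413.6 338.4] [31. 32.] ztop 36.1
s247 135 [426.4 221.8  35.1] [426.3 221.9] [29. 30.] ztop 34.6
t 15.2 tcp [642.3  -6.5 164. ] yang 7.97 tilt 0.013 gap 50.3 F [ 0.4  0.  -0.7] q6 -0.15
now-axes units [ 8.54 -6.08  0.47]
spin units 0.02 (alt -26.16) post-spin units [ 8.52 -6.1   0.47] alt: flip xy
```

>>> {"fn": "carry_out", "kwargs": {"moves": [[0.71, -0.51, 0, 0, 0.1], [0.71, -0.51, 0, 0, 0.1], [0.71, -0.51, 0, 0, 0.1], [0.71, -0.51, 0, 0, 0.1], [0.71, -0.51, 0, 0, 0.1], [0.71, -0.51, 0, 0, 0.1], [0.71, -0.51, 0, 0, 0.1], [0.71, -0.51, 0, 0, 0.1], [0.71, -0.51, 0, 0, 0.1], [0.71, -0.51, 0, 0, 0.1]]}}

```text
t: 16.03
tcp_pos: [459.7, 183.6, 162.9]
orientation: [0.656, 0.754, -0.001, -0.001]
wrist_force: [0.3, -0.0, -0.6]
finger_gap: 50.4
```

>>> {"fn": "carry_out", "kwargs": {"moves": [[0.71, -0.51, 0, 0, 0.1], [0.71, -0.51, 0, 0, 0.1], [0, 0, 0.5, 0, 0.1], [0, 0, 0.5, 0, 0.1], [0, 0, 0.5, 0, 0.1], [0, 0, 0.5, 0, 0.1], [0, 0, 0, 0, 0.1], [0, 0, 0, 0, 0.1], [0, 0, 0, 0, 0.1], [0, 0, 0, 0, 0.1]]}}

```text
t: 16.87
tcp_pos: [425.8, 221.3, 105.0]
orientation: [0.656, 0.754, 0.0, 0.0]
wrist_force: [0.0, -1.0, -0.8]
finger_gap: 50.5
```

```bash
python3 go.py 426.3 222 7 7.8
```

```text
t 16.9 tcp [425.8 221.3 105. ] yang 7.96 tilt 0.035 gap 50.5 F [ 0.  -1.  -0.8] q6 0.34
now-axes units [0.02 0.02 3.27]
spin units 0.02 (alt -26.16) post-spin units [0.02 0.02 3.27] alt: flip xy
```

>>> {"fn": "carry_out", "kwargs": {"moves": [[0.02, 0.02, 0.6, 0, 0.1], [0, 0, 0.8, 0, 0.1], [0, 0, 0.8, 0, 0.1], [0, 0, 0.6, 0, 0.1], [0, 0, 0.3, 0, 0.1], [0, 0, 0.17, 0, 0.1], [0, 0, 0, 0, 0.1], [0, 0, 0, 0, 0.1], [0, 0, 0, 0, -1], [0, 0, 0, 0, -1]]}}

```text
t: 17.7
tcp_pos: [426.6, 222.3, 7.3]
orientation: [0.656, 0.755, 0.001, 0.0]
wrist_force: [-0.7, 0.0, 0.4]
finger_gap: 39.1
```

>>> {"fn": "carry_out", "kwargs": {"moves": [[0, 0, 0, 0, -1], [0, 0, 0, 0, -1], [0, 0, 0, 0, -1], [0, 0, 0, 0, -1], [0, 0, -0.5, 0, -1], [0, 0, -0.8, 0, -1], [0, 0, -0.8, 0, -1], [0, 0, -0.8, 0, -1], [0, 0, -0.8, 0, -1], [0, 0, -0.8, 0, -1]]}}

```text
t: 18.53
tcp_pos: [425.6, 221.8, 142.7]
orientation: [0.656, 0.755, -0.0, -0.0]
wrist_force: [0.2, 0.8, -1.1]
finger_gap: 31.6
```

```bash
python3 go.py 513.8 -33.4 43 7.8
```

```text
t 18.5 tcp [425.6 221.8 142.7] yang 7.97 tilt 0.002 gap 31.6 F [ 0.2  0.8 -1.1] q6 0.34
now-axes units [-8.83  1.73  3.32]
spin units 0.02 (alt -26.16) post-spin units [-8.83  1.76  3.32] alt: flip xy
```

>>> {"fn": "carry_out", "kwargs": {"moves": [[-0.88, 0.175, 0, 0, -1], [-0.88, 0.175, 0, 0, -1], [-0.88, 0.175, 0, 0, -1], [-0.88, 0.175, 0, 0, -1], [-0.88, 0.175, 0, 0, -1], [-0.88, 0.175, 0, 0, -1], [-0.88, 0.175, 0, 0, -1], [-0.88, 0.175, 0, 0, -1], [-0.88, 0.175, 0, 0, -1], [-0.88, 0.175, 0, 0, -1]]}}

```text
t: 19.37
tcp_pos: [514.6, -33.7, 141.5]
orientation: [0.656, 0.754, 0.0, 0.0]
wrist_force: [1.2, 0.7, -1.2]
finger_gap: 31.8
```

>>> {"fn": "carry_out", "kwargs": {"moves": [[0, 0, 0, 0, -1], [0, 0, 0, 0, -1], [0, 0, 0, 0, -1], [0, 0, 0, 0, -1], [0, 0, 0, 0, -1], [0, 0, 0, 0, -1], [0, 0, 0, 0, -1], [0, 0, 0, 0, -1], [0, 0, 0, 0, -1], [0, 0, 0, 0, -1]]}}

```text
t: 20.2
tcp_pos: [514.5, -32.2, 141.4]
orientation: [0.656, 0.755, 0.0, 0.0]
wrist_force: [-0.7, 0.2, -0.0]
finger_gap: 31.5
```

```bash
python3 go.py 513.8 -33.4 43 7.8
```

```text
t 20.2 tcp [514.5 -32.2 141.4] yang 7.98 tilt 0.004 gap 31.5 F [-0.7  0.2 -0. ] q6 -0.20
now-axes units [-0.04 -0.03  3.28]
spin units 0.03 (alt -26.15) post-spin units [-0.04 -0.03  3.28] alt: flip xy
```

>>> {"fn": "carry_out", "kwargs": {"moves": [[-0.04, -0.03, 0.5, 0, -1], [0, 0, 0.7, 0, -1], [0, 0, 0.7, 0, -1], [0, 0, 0.7, 0, -1], [0, 0, 0.4, 0, -1], [0, 0, 0.28, 0, -1], [0, 0, 0, 0, -1], [0, 0, 0, 0, -1], [0, 0, 0, 0, -0.13], [0, 0, 0, 0, -0.13]]}}

```text
t: 21.03
tcp_pos: [514.5, -33.6, 43.8]
orientation: [0.656, 0.754, 0.0, 0.001]
wrist_force: [0.1, 0.1, -0.1]
finger_gap: 39.8
```

>>> {"fn": "carry_out", "kwargs": {"moves": [[0, 0, 0, 0, -0.13], [0, 0, 0, 0, -0.13], [0, 0, -0.5, 0, -0.13], [0, 0, -0.8, 0, -0.13], [0, 0, -0.9, 0, -0.13], [0, 0, -0.9, 0, -0.13], [0, 0, -0.3, 0, -0.13], [0, 0, 0, 0, 0.1], [0, 0, 0, 0, 0.1], [0, 0, 0, 0, 0.1]]}}

```text
t: 21.87
tcp_pos: [512.9, -33.5, 143.8]
orientation: [0.656, 0.754, -0.001, -0.001]
wrist_force: [-0.4, 0.4, 0.3]
finger_gap: 50.7
```

```bash
python3 -c "
from h import *
snap('top')"; python3 meas.py 2>/dev/null| head -5; python3 go.py 413.2 337.5 7 7.8
```

```text
tall0 0 None None None ztop 608.2
tall1 0 None None None ztop 2.5
s190 131 [518.3 363.6  35.5] [518.4 364.3] [30. 31.] ztop 36.6
s200 135 [412.7 336.9  34.9] [413.5 337.7] [31. 31.] ztop 35.4
s247 0 None None None ztop 4.5
t 21.9 tcp [512.8 -33.5 143.6] yang 7.97 tilt 0.131 gap 50.4 F [-0.3  0.1 -0.4] q6 -0.21
now-axes units [12.71 -1.56  4.56]
spin units 0.02 (alt -26.16) post-spin units [12.7  -1.61  4.55] alt: flip xy
```

>>> {"fn": "carry_out", "kwargs": {"moves": [[0.85, -0.105, 0, 0, 0.1], [0.85, -0.105, 0, 0, 0.1], [0.85, -0.105, 0, 0, 0.1], [0.85, -0.105, 0, 0, 0.1], [0.85, -0.105, 0, 0, 0.1], [0.85, -0.105, 0, 0, 0.1], [0.85, -0.105, 0, 0, 0.1], [0.85, -0.105, 0, 0, 0.1], [0.85, -0.105, 0, 0, 0.1], [0.85, -0.105, 0, 0, 0.1]]}}

```text
t: 22.75
tcp_pos: [446.0, 215.4, 143.5]
orientation: [0.656, 0.755, -0.001, -0.0]
wrist_force: [-0.0, -0.1, 0.6]
finger_gap: 50.7
```

>>> {"fn": "carry_out", "kwargs": {"moves": [[0.84, -0.105, 0, 0, 0.1], [0.84, -0.105, 0, 0, 0.1], [0.84, -0.105, 0, 0, 0.1], [0.84, -0.105, 0, 0, 0.1], [0.84, -0.105, 0, 0, 0.1], [0, 0, 0.8, 0, 0.1], [0, 0, 0.8, 0, 0.1], [0, 0, 0.8, 0, 0.1], [0, 0, 0.5, 0, 0.1], [0, 0, 0, 0, 0.1]]}}

```text
t: 23.58
tcp_pos: [411.5, 335.2, 53.7]
orientation: [0.656, 0.755, -0.004, -0.001]
wrist_force: [0.0, -0.2, -0.3]
finger_gap: 50.2
```

```bash
python3 go.py 413.2 337.5 7 7.8
```

```text
t 23.6 tcp [411.5 335.2  53.7] yang 7.98 tilt 0.435 gap 50.2 F [ 0.  -0.2 -0.3] q6 0.54
now-axes units [0.08 0.08 1.56]
spin units 0.03 (alt -26.15) post-spin units [0.07 0.07 1.56] alt: flip xy
```

>>> {"fn": "carry_out", "kwargs": {"moves": [[0.05, 0.05, 0.5, 0, 0.1], [0, 0, 0.5, 0, 0.1], [0, 0, 0.4, 0, 0.1], [0, 0, 0, 0, 0.1], [0, 0, 0, 0, 0.1], [0, 0, 0, 0, 0.1], [0, 0, 0, 0, -1], [0, 0, 0, 0, -1], [0, 0, 0, 0, -1], [0, 0, 0, 0, -1]]}}

```text
t: 24.42
tcp_pos: [415.7, 339.1, 16.6]
orientation: [0.656, 0.755, 0.0, 0.0]
wrist_force: [-0.3, 0.1, 4.6]
finger_gap: 31.6
```

>>> {"fn": "carry_out", "kwargs": {"moves": [[0, 0, 0, 0, -1], [0, 0, 0, 0, -1], [0, 0, -0.5, 0, -1], [0, 0, -0.8, 0, -1], [0, 0, -0.8, 0, -1], [0, 0, -0.8, 0, -1], [0, 0, -0.8, 0, -1], [0, 0, -0.8, 0, -1], [0, 0, 0, 0, -1], [0, 0, 0, 0, -1]]}}

```text
t: 25.25
tcp_pos: [416.2, 339.4, 152.1]
orientation: [0.656, 0.755, 0.001, 0.0]
wrist_force: [0.1, -0.6, -1.2]
finger_gap: 31.7
```

```bash
python3 go.py 507.8 10.2 43 7.8
```

```text
t 25.2 tcp [416.2 339.4 152.1] yang 7.96 tilt 0.164 gap 31.7 F [ 0.1 -0.6 -1.2] q6 0.54
now-axes units [-11.3    1.5    3.62]
spin units 0.02 (alt -26.16) post-spin units [-11.29   1.54   3.64] alt: flip xy
```

>>> {"fn": "carry_out", "kwargs": {"moves": [[-0.87, 0.118, 0, 0, -1], [-0.87, 0.118, 0, 0, -1], [-0.87, 0.118, 0, 0, -1], [-0.87, 0.118, 0, 0, -1], [-0.87, 0.118, 0, 0, -1], [-0.87, 0.118, 0, 0, -1], [-0.87, 0.118, 0, 0, -1], [-0.87, 0.118, 0, 0, -1], [-0.87, 0.118, 0, 0, -1], [-0.87, 0.118, 0, 0, -1]]}}

```text
t: 26.08
tcp_pos: [485.8, 83.8, 149.4]
orientation: [0.656, 0.755, -0.001, -0.001]
wrist_force: [0.3, -0.1, 0.3]
finger_gap: 31.2
```

>>> {"fn": "carry_out", "kwargs": {"moves": [[-0.87, 0.118, 0, 0, -1], [-0.87, 0.118, 0, 0, -1], [-0.87, 0.118, 0, 0, -1], [0, 0, 0, 0, -1], [0, 0, 0, 0, -1], [0, 0, 0, 0, -1], [0, 0, 0, 0, -1], [0, 0, 0, 0, -1], [0, 0, 0, 0, -1], [0, 0, 0, 0, -1]]}}

```text
t: 26.92
tcp_pos: [508.0, 9.9, 151.0]
orientation: [0.656, 0.755, 0.0, 0.0]
wrist_force: [-0.0, -0.1, -0.5]
finger_gap: 31.7
```

```bash
python3 go.py 507.8 10.2 54 7.8
python3 - <<'E'
from h import *
im,d=snap('side'); u,v=proj('side',bot.read_state()['tcp_pos'])[0].astype(int); print(u,v)
cv2.imwrite('pics/side1.png',cv2.resize(cv2.convertScaleAbs(im[max(0,v-60):v+90,u-100:u+100],alpha=1.7),None,fx=3,fy=3)[:,:,::-1])
E
```

```text
t 26.9 tcp [508.    9.9 151. ] yang 8.02 tilt 0.001 gap 31.7 F [-0.  -0.1 -0.5] q6 -0.12
now-axes units [ 0.01 -0.    3.23]
spin units 0.03 (alt -26.15) post-spin units [ 0.01 -0.    3.23] alt: flip xy
366 177
```

View pics/side1.png

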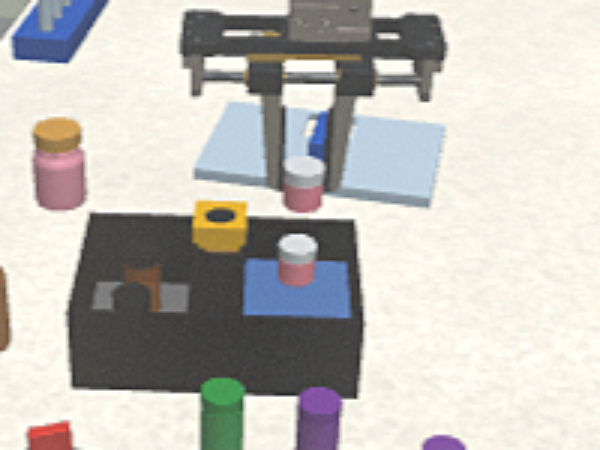

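>>> {"fn": "carry_out", "kwargs": {"moves": [[0, 0, 0.5, 0, -1], [0, 0, 0.7, 0, -1], [0, 0, 0.7, 0, -1], [0, 0, 0.7, 0, -1], [0, 0, 0.4, 0, -1], [0, 0, 0.23, 0, -1], [0, 0, 0, 0, -1], [0, 0, 0, 0, -1], [0, 0, 0, 0, -0.13], [0, 0, 0, 0, -0.13]]}}

```text
t: 27.8
tcp_pos: [508.9, 9.3, 55.1]
orientation: [0.656, 0.755, 0.001, 0.001]
wrist_force: [-0.5, 0.5, -0.7]
finger_gap: 39.7
```

>>> {"fn": "carry_out", "kwargs": {"moves": [[0, 0, 0, 0, -0.13], [0, 0, 0, 0, -0.13], [0, 0, -0.5, 0, -0.13], [0, 0, -0.8, 0, -0.13], [0, 0, -0.9, 0, -0.13], [0, 0, -0.9, 0, -0.13], [0, 0, -0.3, 0, -0.13], [0, 0, 0, 0, 0.1], [0, 0, 0, 0, 0.1], [0, 0, 0, 0, 0.1]]}}

```text
t: 28.63
tcp_pos: [507.2, 9.2, 154.9]
orientation: [0.656, 0.754, -0.001, -0.001]
wrist_force: [0.1, -1.1, 0.7]
finger_gap: 50.4
```

```bash
python3 -c "
from h import *
snap('top')"; python3 meas.py 2>/dev/null| head -5; python3 go.py 518.4 364 7 7.8
```

```text
tall0 0 None None None ztop 406.9
tall1 0 None None None ztop 4.5
s190 134 [519.4 363.4  34.9] [518.4 364.7] [30. 32.] ztop 36.2
s200 0 None None None ztop -0.3
s247 0 None None None ztop 3.0
t 28.7 tcp [507.1   9.2 154.6] yang 7.96 tilt 0.133 gap 50.4 F [-0.3  0.6  0.5] q6 -0.12
now-axes units [11.66  2.02  4.92]
spin units 0.02 (alt -26.16) post-spin units [11.67  1.98  4.92] alt: flip xy
```

>>> {"fn": "carry_out", "kwargs": {"moves": [[0.83, 0.142, 0, 0, 0.1], [0.83, 0.142, 0, 0, 0.1], [0.83, 0.142, 0, 0, 0.1], [0.83, 0.142, 0, 0, 0.1], [0.83, 0.142, 0, 0, 0.1], [0.83, 0.142, 0, 0, 0.1], [0.83, 0.142, 0, 0, 0.1], [0.83, 0.142, 0, 0, 0.1], [0.83, 0.142, 0, 0, 0.1], [0.83, 0.142, 0, 0, 0.1]]}}

```text
t: 29.52
tcp_pos: [514.8, 262.6, 154.3]
orientation: [0.656, 0.755, -0.001, -0.001]
wrist_force: [1.0, -0.0, -0.2]
finger_gap: 50.6
```

>>> {"fn": "carry_out", "kwargs": {"moves": [[0.84, 0.142, 0, 0, 0.1], [0.84, 0.142, 0, 0, 0.1], [0.84, 0.142, 0, 0, 0.1], [0.84, 0.142, 0.4, 0, 0.1], [0, 0, 0.8, 0, 0.1], [0, 0, 0.8, 0, 0.1], [0, 0, 0.8, 0, 0.1], [0, 0, 0.6, 0, 0.1], [0, 0, 0, 0, 0.1], [0, 0, 0, 0, 0.1]]}}

```text
t: 30.35
tcp_pos: [517.4, 363.1, 52.1]
orientation: [0.656, 0.755, -0.002, -0.001]
wrist_force: [-0.4, 0.4, 0.7]
finger_gap: 50.7
```

```bash
python3 go.py 518.6 364 7 7.8
```

```text
t 30.4 tcp [517.4 363.1  52.1] yang 7.97 tilt 0.237 gap 50.7 F [-0.4  0.4  0.7] q6 0.47
now-axes units [0.03 0.05 1.5 ]
spin units 0.02 (alt -26.16) post-spin units [0.03 0.04 1.5 ] alt: flip xy
```

>>> {"fn": "carry_out", "kwargs": {"moves": [[0.02, 0.02, 0.5, 0, 0.1], [0, 0, 0.5, 0, 0.1], [0, 0, 0.4, 0, 0.1], [0, 0, 0.1, 0, 0.1], [0, 0, 0, 0, 0.1], [0, 0, 0, 0, 0.1], [0, 0, 0, 0, 0.1], [0, 0, 0, 0, -1], [0, 0, 0, 0, -1], [0, 0, 0, 0, -1]]}}

```text
t: 31.18
tcp_pos: [519.4, 364.8, 9.6]
orientation: [0.656, 0.755, 0.0, 0.0]
wrist_force: [0.2, 0.7, 0.3]
finger_gap: 33.0
```

>>> {"fn": "carry_out", "kwargs": {"moves": [[0, 0, 0, 0, -1], [0, 0, 0, 0, -1], [0, 0, -0.5, 0, -1], [0, 0, -0.8, 0, -1], [0, 0, -0.8, 0, -1], [0, 0, -0.8, 0, -1], [0, 0, -0.8, 0, -1], [0, 0, -0.8, 0, -1], [0, 0, 0, 0, -1], [0, 0, 0, 0, -1]]}}

```text
t: 32.02
tcp_pos: [519.8, 365.1, 145.2]
orientation: [0.656, 0.755, 0.001, 0.0]
wrist_force: [-0.5, 0.5, -0.2]
finger_gap: 31.8
```

```bash
python3 go.py 501.8 53.8 46 7.8
```

```text
t 32.0 tcp [519.8 365.1 145.2] yang 7.96 tilt 0.147 gap 31.8 F [-0.5  0.5 -0.2] q6 0.47
now-axes units [-10.2   -2.04   3.29]
spin units 0.02 (alt -26.16) post-spin units [-10.2   -2.     3.31] alt: flip xy
```

>>> {"fn": "carry_out", "kwargs": {"moves": [[-0.85, -0.168, 0, 0, -1], [-0.85, -0.168, 0, 0, -1], [-0.85, -0.168, 0, 0, -1], [-0.85, -0.168, 0, 0, -1], [-0.85, -0.168, 0, 0, -1], [-0.85, -0.168, 0, 0, -1], [-0.85, -0.168, 0, 0, -1], [-0.85, -0.168, 0, 0, -1], [-0.85, -0.168, 0, 0, -1], [-0.85, -0.168, 0, 0, -1]]}}

```text
t: 32.85
tcp_pos: [503.2, 103.6, 142.4]
orientation: [0.656, 0.755, -0.001, -0.001]
wrist_force: [1.0, 1.2, -0.5]
finger_gap: 31.6
```

>>> {"fn": "carry_out", "kwargs": {"moves": [[-0.85, -0.168, 0, 0, -1], [-0.85, -0.168, 0, 0, -1], [0, 0, 0, 0, -1], [0, 0, 0, 0, -1], [0, 0, 0, 0, -1], [0, 0, 0, 0, -1], [0, 0, 0, 0, -1], [0, 0, 0, 0, -1], [0, 0, 0, 0, -1], [0, 0, 0, 0, -1]]}}

```text
t: 33.68
tcp_pos: [501.7, 53.6, 144.1]
orientation: [0.656, 0.755, 0.0, 0.0]
wrist_force: [-0.0, 0.6, 0.4]
finger_gap: 31.7
```

```bash
python3 go.py 501.8 53.8 46 7.8
```

```text
t 33.7 tcp [501.7  53.6 144.1] yang 8.01 tilt 0.001 gap 31.7 F [-0.   0.6  0.4] q6 -0.04
now-axes units [0.01 0.   3.27]
spin units 0.03 (alt -26.15) post-spin units [0.01 0.   3.27] alt: flip xy
```

>>> {"fn": "carry_out", "kwargs": {"moves": [[0, 0, 0.5, 0, -1], [0, 0, 0.7, 0, -1], [0, 0, 0.7, 0, -1], [0, 0, 0.7, 0, -1], [0, 0, 0.4, 0, -1], [0, 0, 0.25, 0, -1], [0, 0, 0, 0, -1], [0, 0, 0, 0, -1], [0, 0, 0, 0, -0.13], [0, 0, 0, 0, -0.13]]}}

```text
t: 34.52
tcp_pos: [502.4, 53.3, 47.5]
orientation: [0.656, 0.755, 0.001, 0.001]
wrist_force: [0.6, 0.5, 0.2]
finger_gap: 39.5
```

>>> {"fn": "carry_out", "kwargs": {"moves": [[0, 0, 0, 0, -0.13], [0, 0, 0, 0, -0.13], [0, 0, -0.5, 0, -0.13], [0, 0, -0.8, 0, -0.13], [0, 0, -0.9, 0, -0.13], [0, 0, -0.9, 0, -0.13], [0, 0, -0.4, 0, -0.13], [0, 0, 0, 0, 0.1], [0, 0, 0, 0, 0.1], [0, 0, 0, 0, 0.1]]}}

```text
t: 35.35
tcp_pos: [501.0, 53.1, 150.7]
orientation: [0.656, 0.755, -0.0, -0.0]
wrist_force: [-0.4, 0.8, -0.6]
finger_gap: 50.4
```

```bash
python3 go.py 520.6 -311.6 17 -3.5
```

```text
t 35.4 tcp [501.   53.1 150.7] yang 7.96 tilt 0.063 gap 50.4 F [-0.4  0.8 -0.6] q6 -0.04
now-axes units [-12.13  -1.03   4.46]
spin units 1.67 (alt -24.51) post-spin units [-12.09   1.39   4.46] alt: flip xy
```

>>> {"fn": "carry_out", "kwargs": {"moves": [[0, 0, 0, 0.83, 0.1], [0, 0, 0, 0.84, 0.1], [-0.86, 0.1, 0, 0, 0.1], [-0.86, 0.1, 0, 0, 0.1], [-0.86, 0.1, 0, 0, 0.1], [-0.86, 0.1, 0, 0, 0.1], [-0.86, 0.1, 0, 0, 0.1], [-0.86, 0.1, 0, 0, 0.1], [-0.86, 0.1, 0, 0, 0.1], [-0.86, 0.1, 0, 0, 0.1]]}}

```text
t: 36.18
tcp_pos: [511.9, -155.3, 149.9]
orientation: [0.729, 0.685, -0.001, -0.001]
wrist_force: [0.5, 0.2, -0.5]
finger_gap: 50.8
```

>>> {"fn": "carry_out", "kwargs": {"moves": [[-0.87, 0.1, 0, 0, 0.1], [-0.87, 0.1, 0, 0, 0.1], [-0.87, 0.1, 0, 0, 0.1], [-0.87, 0.1, 0, 0, 0.1], [-0.87, 0.1, 0, 0, 0.1], [-0.87, 0.1, 0, 0, 0.1], [0, 0, 0, 0, 0.1], [0, 0, 0, 0, 0.1], [0, 0, 0, 0, 0.1], [0, 0, 0, 0, 0.1]]}}

```text
t: 37.02
tcp_pos: [520.8, -310.4, 150.7]
orientation: [0.728, 0.685, -0.0, -0.001]
wrist_force: [-0.2, 0.5, 0.5]
finger_gap: 50.4
```

```bash
python3 - <<'E'
from h import *
im,d=snap('top')
cv2.imwrite('pics/crop2.png',cv2.resize(cv2.convertScaleAbs(im[145:305,160:380],alpha=1.8),None,fx=3.5,fy=3.5,interpolation=cv2.INTER_CUBIC)[:,:,::-1])
P=cloud('top',d)[150:270,285:372].reshape(-1,3)
c,s=np.cos(np.radians(7.75)),np.sin(np.radians(7.75))
q=(P[:,:2]-[573.2,19.2])@np.array([[c,-s],[s,c]])
# vial tops in the bays (case frame)
for lab,(x0,x1),(h0,h1) in (('deep',(20,112),(58,75)),('shal',(-112,-20),(60,75))):
    m=(q[:,0]>x0+4)&(q[:,0]<x1-4)&(abs(q[:,1])<67)&(P[:,2]>h0)&(P[:,2]<h1)
    w=q[m]; z=P[m,2]
    for yc in ((-35,35) if lab=='deep' else (-44,0,44)):
        k=abs(w[:,1]-yc)<20; print(lab,yc,k.sum(),w[k].mean(0).round(1),z[k].mean().round(1),z[k].max().round(1))
E
python3 meas.py 2>/dev/null | tail -2; python3 go.py 520.6 -311.6 17 -3.5
```

```text
deep -35 138 [ 64.9 -33.1] 67.5 71.1
deep 35 138 [66.7 34.9] 67.9 72.9
shal -44 144 [-66.  -44.1] 70.0 74.5
shal 0 140 [-65.7  -1.1] 70.1 74.8
shal 44 142 [-66.1  43.3] 70.2 74.3
lid 4934 ((520.2593994140625, -315.8731689453125), (160.99386596679688, 240.58782958984375), 86.78461456298828) 13.2
rib 181 ((521.3187255859375, -294.7957763671875), (70.82122802734375, 14.216470718383789), 86.21916961669922) 46.3
t 37.1 tcp [ 521.  -310.4  151. ] yang -3.47 tilt 0.075 gap 50.3 F [ 0.3 -0.2 -0. ] q6 -0.48
now-axes units [-0.04 -0.01  4.47]
spin units 0.01 (alt -26.17) post-spin units [-0.04 -0.01  4.47] alt: flip xy
```

View pics/crop2.png

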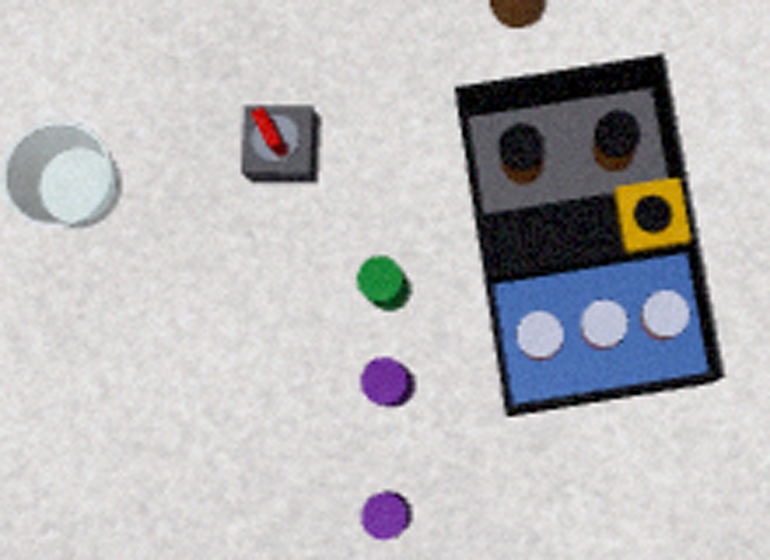

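>>> {"fn": "carry_out", "kwargs": {"moves": [[-0.04, 0, 0.6, 0, 0], [0, 0, 0.8, 0, 0], [0, 0, 0.8, 0, 0], [0, 0, 0.8, 0, 0], [0, 0, 0.7, 0, 0], [0, 0, 0.4, 0, 0], [0, 0, 0.3, 0, 0], [0, 0, 0, 0, 0], [0, 0, 0, 0, 0], [0, 0, 0, 0, 0]]}}

```text
t: 37.9
tcp_pos: [522.1, -313.2, 20.7]
orientation: [0.728, 0.685, 0.0, 0.001]
wrist_force: [-0.9, 0.1, 0.4]
finger_gap: 46.0
```

>>> {"fn": "carry_out", "kwargs": {"moves": [[0, 0, 0, 0, -1], [0, 0, 0, 0, -1], [0, 0, 0, 0, -1], [0, 0, 0, 0, -1], [0, 0, 0, 0, -1], [0, 0, 0, 0, -1], [0, 0, 0, 0, -1], [0, 0, 0, 0, -1], [0, 0, 0, 0, -1], [0, 0, 0, 0, -1]], "force": 40}}

```text
t: 38.73
tcp_pos: [521.2, -313.0, 19.8]
orientation: [0.728, 0.685, -0.0, -0.0]
wrist_force: [-2.7, 0.9, 5.6]
finger_gap: 13.8
```

```bash
python3 go.py 520.6 -311.6 180 -3.5
```

```text
t 38.7 tcp [ 521.2 -313.    19.8] yang -3.52 tilt 0.008 gap 13.8 F [-2.7  0.9  5.6] q6 -0.48
now-axes units [ 0.04 -0.02 -5.34]
spin units -0.00 (alt 26.18) post-spin units [ 0.04 -0.02 -5.34] alt: flip xy
```

>>> {"fn": "carry_out", "kwargs": {"moves": [[0, 0, -0.3, 0, -1], [0, 0, -0.5, 0, -1], [0, 0, -0.6, 0, -1], [0, 0, -0.6, 0, -1], [0, 0, -0.6, 0, -1], [0, 0, -0.6, 0, -1], [0, 0, -0.6, 0, -1], [0, 0, -0.6, 0, -1], [0, 0, -0.5, 0, -1], [0, 0, -0.3, 0, -1]]}}

```text
t: 39.57
tcp_pos: [521.8, -313.1, 177.5]
orientation: [0.728, 0.685, 0.0, 0.001]
wrist_force: [-0.2, -0.4, -2.7]
finger_gap: 13.9
```

>>> {"fn": "carry_out", "kwargs": {"moves": [[0, 0, 0, -0.4, -1], [0, 0, 0, -0.4, -1], [0, 0, 0, -0.4, -1], [0, 0, 0, -0.44, -1], [0, 0, 0, 0, -1], [0, 0, 0, 0, -1], [0, 0, 0, 0, -1], [0, 0, 0, 0, -1], [0, 0, 0, 0, -1], [0, 0, 0, 0, -1]]}}

```text
t: 40.4
tcp_pos: [521.3, -312.9, 175.6]
orientation: [0.658, 0.753, -0.0, -0.0]
wrist_force: [0.3, 0.5, -2.3]
finger_gap: 13.6
```

```bash
python3 go.py 572.7 22.6 170 7.8
```

```text
t 40.4 tcp [ 521.3 -312.9  175.6] yang 7.73 tilt 0.002 gap 13.6 F [ 0.3  0.5 -2.3] q6 -0.68
now-axes units [10.85  3.2   0.19]
spin units -0.01 (alt 26.17) post-spin units [10.85  3.22  0.19] alt: flip xy
```

Move at moderate speed: 18 rows × (0.6, 0.178).

>>> {"fn": "carry_out", "kwargs": {"moves": [[0.3, 0.09, 0, 0, -1], [0.6, 0.178, 0, 0, -1], [0.6, 0.178, 0, 0, -1], [0.6, 0.178, 0, 0, -1], [0.6, 0.178, 0, 0, -1], [0.6, 0.178, 0, 0, -1], [0.6, 0.178, 0, 0, -1], [0.6, 0.178, 0, 0, -1], [0.6, 0.178, 0, 0, -1], [0.6, 0.178, 0, 0, -1]]}}

```text
t: 41.23
tcp_pos: [548.4, -135.1, 175.7]
orientation: [0.658, 0.753, 0.0, -0.0]
wrist_force: [0.1, -0.1, -2.7]
finger_gap: 13.9
```

>>> {"fn": "carry_out", "kwargs": {"moves": [[0.6, 0.178, 0, 0, -1], [0.6, 0.178, 0, 0, -1], [0.6, 0.178, 0, 0, -1], [0.6, 0.178, 0, 0, -1], [0.6, 0.178, 0, 0, -1], [0.6, 0.178, 0, 0, -1], [0.6, 0.178, 0, 0, -1], [0.6, 0.178, 0, 0, -1], [0.3, 0.09, 0, 0, -1], [0.05, 0.01, 0, 0, -1]]}}

```text
t: 42.07
tcp_pos: [572.9, 24.5, 175.6]
orientation: [0.657, 0.754, 0.0, -0.0]
wrist_force: [0.1, -0.3, -2.7]
finger_gap: 13.4
```

>>> {"fn": "carry_out", "kwargs": {"moves": [[0, 0, 0, 0, -1], [0, 0, 0, 0, -1], [0, 0, 0, 0, -1], [0, 0, 0, 0, -1], [0, 0, 0, 0, -1], [0, 0, 0, 0, -1], [0, 0, 0, 0, -1], [0, 0, 0, 0, -1], [0, 0, 0, 0, -1], [0, 0, 0, 0, -1]]}}

```text
t: 42.9
tcp_pos: [572.9, 22.6, 175.6]
orientation: [0.658, 0.753, -0.0, -0.0]
wrist_force: [-0.8, 0.4, -3.2]
finger_gap: 13.9
```

```bash
python3 go.py 572.7 22.6 86.8 7.8
python3 - <<'E'
from h import *
s=bot.read_state()['tcp_pos']
for n in ('top','side'):
    im,d=snap(n,'lid_'+n); P=cloud(n,d); q=P.reshape(-1,3)
    rgb=im.reshape(-1,3).astype(int)
    m=(np.hypot(q[:,0]-573,q[:,1]-19)<160)&(abs(q[:,2]-(s[2]-19.8+12))<8)
    k=q[m]; print(n,m.sum(), k[:,2].mean().round(1)); 
    # plane fit
    A=np.c_[k[:,:2]-[573,19],np.ones(len(k))]; c=np.linalg.lstsq(A,k[:,2],rcond=None)[0]; print('plane',c.round(4))
    r=cv2.minAreaRect(k[:,:2].astype(np.float32)); print(r)
E
```

```text
t 42.9 tcp [572.9  22.6 175.6] yang 7.76 tilt 0.004 gap 13.9 F [-0.8  0.4 -3.2] q6 -0.10
now-axes units [ 0.   -0.01  2.96]
spin units -0.01 (alt 26.17) post-spin units [ 0.   -0.01  2.96] alt: flip xy
top 1332 169.0
plane [8.000000e-04 1.300000e-03 1.689999e+02]
((577.1260375976562, 4.615455627441406), (157.76132202148438, 144.44813537597656), 2.1916165351867676)
side 3382 166.2
plane [ 3.00000e-04 -5.90000e-03  1.66298e+02]
((574.7357788085938, 19.513992309570312), (240.37277221679688, 168.01417541503906), 8.145333290100098)
```

View pics/lid_top.png

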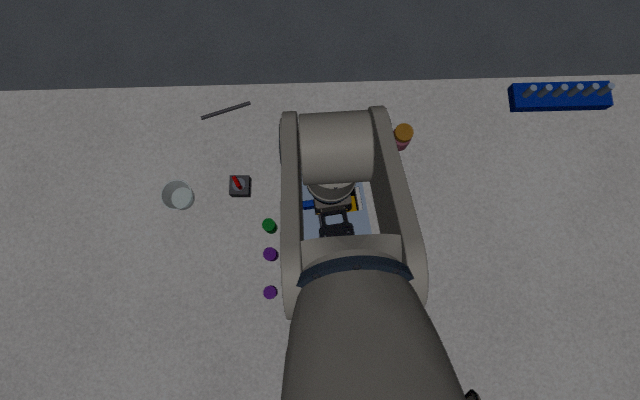

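>>> {"fn": "carry_out", "kwargs": {"moves": [[0, 0, 0.3, 0, -1], [0, 0, 0.4, 0, -1], [0, 0, 0.4, 0, -1], [0, 0, 0.4, 0, -1], [0, 0, 0.2, 0, -1], [0, 0, 0, 0, -1], [0, 0, 0, 0, -1], [0, 0, 0, 0, -1], [0, 0, 0, 0, -1], [0, 0, 0, 0, -1]]}}

```text
t: 43.83
tcp_pos: [573.4, 22.6, 125.2]
orientation: [0.658, 0.753, 0.0, 0.0]
wrist_force: [0.0, 0.8, -3.4]
finger_gap: 13.5
```

```bash
python3 go.py 572.7 22.6 86.8 7.8
python3 - <<'E'
from h import *
s=bot.read_state()['tcp_pos']
im,d=snap('side'); P=cloud('side',d)
u,v=proj('side',[573,19,95])[0].astype(int)
cv2.imwrite('pics/lid2.png',cv2.resize(cv2.convertScaleAbs(im[v-85:v+65,u-100:u+100],alpha=1.7),None,fx=3.5,fy=3.5,interpolation=cv2.INTER_CUBIC)[:,:,::-1])
q=P.reshape(-1,3)
k=q[(np.hypot(q[:,0]-573,q[:,1]-19)<160)&(abs(q[:,2]-(s[2]-7.8))<3)]
r=cv2.minAreaRect(k[:,:2].astype(np.float32)); print('lid plate',len(k),r)
# front (+y) faces: lid skirt and case wall, line fits in xy
for lab,z0,z1 in (('skirt',s[2]-18,s[2]-11),('wall',15,65)):
    k=q[(abs(q[:,0]-565)<120)&(q[:,1]>60)&(q[:,1]<125)&(q[:,2]>z0)&(q[:,2]<z1)]
    vx,vy,x0,y0=cv2.fitLine(k[:,:2].astype(np.float32),cv2.DIST_HUBER,0,.01,.01).ravel()
    a=np.arctan2(vy,vx); a=(np.degrees(a)+90)%180-90
    nrm=np.array([-np.sin(np.radians(a)),np.cos(np.radians(a))])
    print(lab,len(k),'ang',a.round(2),'offset from case centre',((np.array([x0,y0])-[573.2,19.2])@nrm).round(2),'x-range along',np.percentile((k[:,:2]-[573.2,19.2])@[nrm[1],-nrm[0]],[0.5,99.5]).round(1))
E
```

```text
t 43.8 tcp [573.4  22.6 125.2] yang 7.76 tilt 0.064 gap 13.5 F [ 0.   0.8 -3.4] q6 -0.10
now-axes units [ 0.   -0.02  1.28]
spin units -0.01 (alt 26.17) post-spin units [ 0.   -0.02  1.28] alt: flip xy
lid plate 3014 ((575.318603515625, 21.699554443359375), (240.3464813232422, 164.85121154785156), 8.1309814453125)
skirt 295 ang 7.73 offset from case centre 80.26 x-range along [-115.8  119.5]
wall 1707 ang 7.77 offset from case centre 75.79 x-range along [-112.9  114.7]
```

View pics/lid2.png

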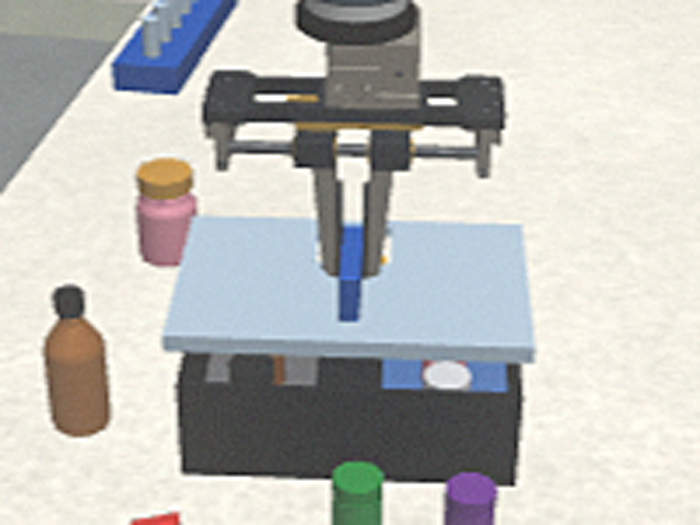

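>>> {"fn": "carry_out", "kwargs": {"moves": [[0.01, -0.03, 0.2, 0, -1], [0, 0, 0.2, 0, -1], [0, 0, 0.2, 0, -1], [0, 0, 0.2, 0, -1], [0, 0, 0.1, 0, -1], [0, 0, 0.1, 0, -1], [0, 0, 0.05, 0, -1], [0, 0, 0, 0, -1], [0, 0, 0, 0, -1], [0, 0, 0, 0, -1]]}}

```text
t: 44.72
tcp_pos: [572.2, 22.8, 93.3]
orientation: [0.658, 0.753, 0.0, 0.0]
wrist_force: [-0.4, -0.4, -3.0]
finger_gap: 13.7
```

```bash
python3 go.py 572.7 22.6 86.8 7.8
```

```text
t 44.7 tcp [572.2  22.8  93.3] yang 7.76 tilt 0.028 gap 13.7 F [-0.4 -0.4 -3. ] q6 -0.10
now-axes units [-0.01  0.01  0.22]
spin units -0.01 (alt 26.17) post-spin units [-0.01  0.01  0.22] alt: flip xy
```

>>> {"fn": "carry_out", "kwargs": {"moves": [[0, 0, 0.1, 0, -1], [0, 0, 0.07, 0, -1], [0, 0, 0.05, 0, -1], [0, 0, 0.03, 0, -1], [0, 0, 0, 0, -1], [0, 0, 0, 0, -1], [0, 0, 0, 0, -1], [0, 0, 0, 0, -1], [0, 0, 0, 0, -1], [0, 0, 0, 0, -1]]}}

```text
t: 45.55
tcp_pos: [571.9, 22.8, 86.7]
orientation: [0.658, 0.753, 0.0, 0.0]
wrist_force: [-4.3, -0.2, 13.0]
finger_gap: 13.9
```

```bash
python3 go.py 572.7 22.6 86.8 7.8
```

```text
t 45.5 tcp [571.9  22.8  86.7] yang 7.76 tilt 0.002 gap 13.9 F [-4.3 -0.2 13. ] q6 -0.10
now-axes units [-0.01  0.02 -0.  ]
spin units -0.01 (alt 26.17) post-spin units [-0.01  0.02 -0.  ] alt: flip xy
```

>>> {"fn": "carry_out", "kwargs": {"moves": [[0, 0, 0, 0, -0.35], [0, 0, 0, 0, -0.35], [0, 0, 0, 0, -0.35], [0, 0, 0, 0, -0.35], [0, 0, -0.3, 0, -0.35], [0, 0, -0.7, 0, -0.35], [0, 0, -0.8, 0, -0.35], [0, 0, -0.6, 0, -0.35], [0, 0, 0, 0, -0.35], [0, 0, 0, 0, -0.35]], "force": 20}}

```text
t: 46.38
tcp_pos: [572.8, 22.8, 158.9]
orientation: [0.658, 0.753, 0.001, 0.001]
wrist_force: [0.3, -0.1, -0.5]
finger_gap: 29.6
```

```bash
python3 - <<'E'
from h import *
im,d=snap('top'); P=cloud('top',d)
hsv=cv2.cvtColor(im,cv2.COLOR_RGB2HSV)
m=((hsv[...,0]<8)|(hsv[...,0]>172))&(hsv[...,1]>150)&(hsv[...,2]>60); m[:160]=0;m[205:]=0;m[:,:220]=0;m[:,262:]=0
q=P[m]; t=q[abs(q[:,2]-74)<5]; print(m.sum(),len(t),t[:,2].mean(),cv2.minAreaRect(t[:,:2].astype(np.float32)))
q=P[160:205,220:262].reshape(-1,3); q=q[(abs(q[:,2]-36)<4)]; print('stand',cv2.minAreaRect(q[:,:2].astype(np.float32)),np.median(q[:,2]))
im,d=snap('side'); q=cloud('side',d).reshape(-1,3)
k=q[(np.hypot(q[:,0]-573,q[:,1]-19)<140)&(abs(q[:,2]-79)<6)]
A=np.c_[k[:,:2]-[573,19],np.ones(len(k))]; print('lid plane side',np.linalg.lstsq(A,k[:,2],rcond=None)[0].round(4))
k=q[(abs(q[:,0]-565)<120)&(q[:,1]>20)&(q[:,1]<130)&(q[:,2]>15)&(q[:,2]<95)]
E
python3 go.py 651.5 241.3 130 118
```

```text
43 43 74.94346271172594 ((651.2070922851562, 241.84622192382812), (27.977140426635742, 8.529775619506836), 27.87767791748047)
stand ((651.7211303710938, 241.547119140625), (50.546897888183594, 50.36199951171875), 88.26033020019531) 37.028290844356114
lid plane side [-1.00000e-04 -1.80000e-03  7.76181e+01]
t 46.5 tcp [571.4  22.8 157. ] yang 7.76 tilt 0.052 gap 29.9 F [ 0.5 -0.4 -1.1] q6 -0.10
now-axes units [6.86 3.63 0.9 ]
spin units -16.03 (alt 10.15) post-spin units [-5.78  5.18  0.9 ] alt: flip xy
```

>>> {"fn": "carry_out", "kwargs": {"moves": [[0.686, 0.363, 0, 0, -0.35], [0.686, 0.363, 0, 0, -0.35], [0.686, 0.363, 0, 0, -0.35], [0.686, 0.363, 0, 0, -0.35], [0.686, 0.363, 0, 0, -0.35], [0.686, 0.363, 0, 0, -0.35], [0.686, 0.363, 0, 0, -0.35], [0.686, 0.363, 0, 0, -0.35], [0.686, 0.363, 0, 0, -0.35], [0.686, 0.363, 0, 0, -0.35]]}}

```text
t: 47.32
tcp_pos: [651.5, 242.3, 155.7]
orientation: [0.658, 0.753, -0.001, -0.001]
wrist_force: [0.6, -0.6, 0.2]
finger_gap: 30.0
```

>>> {"fn": "carry_out", "kwargs": {"moves": [[0, 0, 0, -0.9, -0.35], [0, 0, 0, -0.9, -0.35], [0, 0, 0, -0.9, -0.35], [0, 0, 0, -0.9, -0.35], [0, 0, 0, -0.9, -0.35], [0, 0, 0, -0.9, -0.35], [0, 0, 0, -0.9, -0.35], [0, 0, 0, -0.9, -0.35], [0, 0, 0, -0.9, -0.35], [0, 0, 0, -0.9, -0.35]]}}

```text
t: 48.15
tcp_pos: [651.2, 241.1, 155.7]
orientation: [0.174, 0.985, -0.001, -0.001]
wrist_force: [-0.2, 0.0, 0.2]
finger_gap: 30.0
```

>>> {"fn": "carry_out", "kwargs": {"moves": [[0, 0, 0, -0.9, -0.35], [0, 0, 0, -0.9, -0.35], [0, 0, 0, -0.9, -0.35], [0, 0, 0, -0.9, -0.35], [0, 0, 0, -0.9, -0.35], [0, 0, 0, -0.9, -0.35], [0, 0, 0, -0.9, -0.35], [0, 0, 0, -0.7, -0.35], [0, 0, 0, 0, -0.35], [0, 0, 0, 0, -0.35]]}}

```text
t: 48.98
tcp_pos: [651.5, 241.2, 156.3]
orientation: [-0.239, 0.971, -0.0, -0.001]
wrist_force: [-0.8, 0.5, -0.1]
finger_gap: 29.8
```

```bash
python3 go.py 651.5 241.5 44 117.9
```

```text
t 49.0 tcp [651.5 241.2 156.3] yang 117.61 tilt 0.118 gap 29.8 F [-0.8  0.5 -0.1] q6 -1.70
now-axes units [-0.01  0.01  3.74]
spin units -0.04 (alt 26.14) post-spin units [-0.01  0.01  3.74] alt: flip xy
```

>>> {"fn": "carry_out", "kwargs": {"moves": [[0, 0.01, 0.6, -0.04, -0.35], [0, 0, 0.8, 0, -0.35], [0, 0, 0.8, 0, -0.35], [0, 0, 0.7, 0, -0.35], [0, 0, 0.5, 0, -0.35], [0, 0, 0.3, 0, -0.35], [0, 0, 0, 0, -0.35], [0, 0, 0, 0, -0.35], [0, 0, 0, 0, -0.35], [0, 0, 0, 0, -0.35]]}}

```text
t: 49.82
tcp_pos: [652.9, 242.0, 48.0]
orientation: [-0.242, 0.97, 0.0, 0.001]
wrist_force: [-0.3, -0.2, -0.1]
finger_gap: 29.8
```

>>> {"fn": "carry_out", "kwargs": {"moves": [[0, 0, 0, 0, -1], [0, 0, 0, 0, -1], [0, 0, 0, 0, -1], [0, 0, 0, 0, -1], [0, 0, 0, 0, -1], [0, 0, 0, 0, -1], [0, 0, 0, 0, -1], [0, 0, 0, 0, -1], [0, 0, 0, 0, -1], [0, 0, 0, 0, -1]], "force": 25}}

```text
t: 50.65
tcp_pos: [652.2, 241.8, 47.1]
orientation: [-0.242, 0.97, 0.0, 0.0]
wrist_force: [-0.8, -0.8, 6.3]
finger_gap: 9.6
```

```bash
python3 go.py 579.3 -25.4 44 97.8; python3 -c "
from h import *
print(bot.read_state()['ft_torque'].round(3))"
```

```text
t 50.6 tcp [652.2 241.8  47.1] yang 118.04 tilt 0.031 gap 9.6 F [-0.8 -0.8  6.3] q6 -1.71
now-axes units [ 6.33 -6.72  0.1 ]
spin units 2.94 (alt -23.24) post-spin units [ 3.62 -8.49  0.1 ] alt: flip xy
[ 0.048  0.249 -0.018]
```

>>> {"fn": "carry_out", "kwargs": {"moves": [[0, 0, -0.3, 0, -1], [0, 0, -0.5, 0, -1], [0, 0, -0.6, 0, -1], [0, 0, -0.6, 0, -1], [0, 0, -0.7, 0, -1], [0, 0, -0.7, 0, -1], [0, 0, -0.6, 0, -1], [0, 0, -0.3, 0.98, -1], [0, 0, 0, 0.98, -1], [0, 0, 0, 0.98, -1]]}}

```text
t: 51.48
tcp_pos: [652.6, 241.9, 178.2]
orientation: [-0.065, 0.998, 0.0, 0.001]
wrist_force: [-0.4, -0.7, -0.9]
finger_gap: 9.6
```

>>> {"fn": "carry_out", "kwargs": {"moves": [[0.36, -0.85, 0, 0, -1], [0.36, -0.85, 0, 0, -1], [0.36, -0.85, 0, 0, -1], [0.36, -0.85, 0, 0, -1], [0.36, -0.85, 0, 0, -1], [0.36, -0.85, 0, 0, -1], [0.36, -0.85, 0, 0, -1], [0.36, -0.85, 0, 0, -1], [0.36, -0.85, 0, 0, -1], [0.36, -0.85, 0, 0, -1]]}}

```text
t: 52.32
tcp_pos: [579.4, -26.9, 176.9]
orientation: [-0.068, 0.998, -0.0, 0.001]
wrist_force: [0.1, -0.2, -0.9]
finger_gap: 10.1
```

>>> {"fn": "carry_out", "kwargs": {"moves": [[0, 0, 0, 0, -1], [0, 0, 0, 0, -1], [0, 0, 0, 0, -1], [0, 0, 0, 0, -1], [0, 0, 0, 0, -1], [0, 0, 0, 0, -1], [0, 0, 0, 0, -1], [0, 0, 0, 0, -1], [0, 0, 0, 0, -1], [0, 0, 0, 0, -1]]}}

```text
t: 53.15
tcp_pos: [579.7, -25.5, 175.5]
orientation: [-0.068, 0.998, -0.0, -0.0]
wrist_force: [0.2, 0.9, -0.9]
finger_gap: 9.8
```

```bash
python3 go.py 579.3 -25.4 120 97.8
python3 - <<'E'
from h import *
im,d=snap('side'); s=bot.read_state()['tcp_pos']
u,v=proj('side',[579,-25,115])[0].astype(int)
cv2.imwrite('pics/key1.png',cv2.resize(cv2.convertScaleAbs(im[v-70:v+60,u-85:u+85],alpha=1.8),None,fx=4.4,fy=4.4,interpolation=cv2.INTER_CUBIC)[:,:,::-1])
P=cloud('side',d); m=(np.hypot(P[...,0]-s[0],P[...,1]-s[1])<22)&(P[...,2]<s[2]-3)&(P[...,2]>100)
q=P[m]
for a in range(int(s[2])-45,int(s[2]),4):
    k=q[(q[:,2]>=a)&(q[:,2]<a+4)]
    if len(k): print(a,len(k),k.min(0).round(1),k.max(0).round(1))
k=P[(np.hypot(P[...,0]-579,P[...,1]+25)<35)&(abs(P[...,2]-95)<4)]; print('lock side',cv2.minAreaRect(k[:,:2].astype(np.float32)),k[:,2].mean())
E
```

```text
t 53.1 tcp [579.7 -25.5 175.5] yang 97.84 tilt 0.008 gap 9.8 F [ 0.2  0.9 -0.9] q6 -1.75
now-axes units [0.01 0.01 1.85]
spin units 0.01 (alt -26.17) post-spin units [0.01 0.01 1.85] alt: flip xy
130 3 [572.7 -25.6 133.4] [589.7 -23.1 133.9]
134 9 [574.7 -23.  134.9] [589.2 -19.7 138. ]
138 12 [572.2 -24.3 138.2] [589.4 -20.3 141.6]
142 14 [572.  -28.9 142.9] [590.3 -19.1 146. ]
146 9 [572.9 -25.9 146. ] [587.5 -20.4 149.5]
150 4 [577.6 -23.8 150.4] [585.  -18.9 152. ]
154 5 [577.  -21.5 154.2] [584.6 -17.9 156.4]
162 21 [566.4 -22.9 162.3] [596.8  -8.4 165.9]
166 41 [564.8 -30.6 166. ] [597.9  -5.4 169.8]
170 6 [567.5 -22.  170.4] [594.3 -15.5 172.2]
lock side ((580.0955810546875, -23.244674682617188), (43.486366271972656, 47.966800689697266), 10.868697166442871) 93.19869016658896
```

View pics/key1.png

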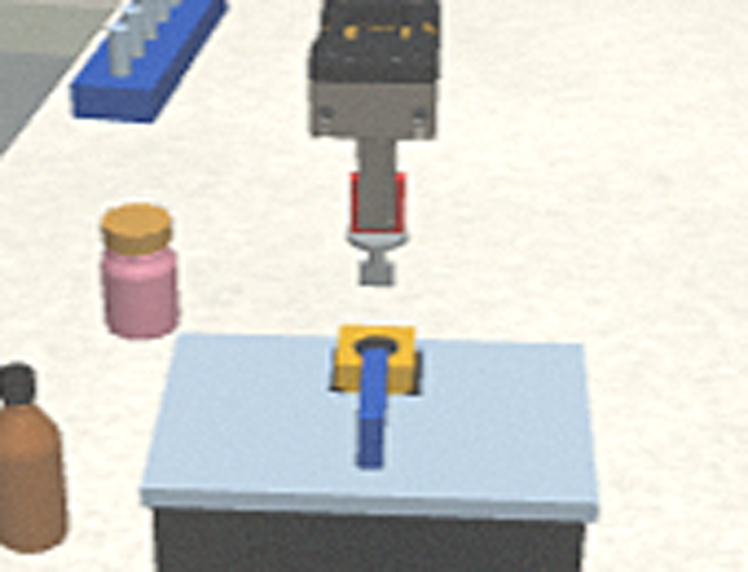

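>>> {"fn": "carry_out", "kwargs": {"moves": [[0.035, 0, 0.2, 0, -1], [0, 0, 0.3, 0, -1], [0, 0, 0.3, 0, -1], [0, 0, 0.2, 0, -1], [0, 0, 0.2, 0, -1], [0, 0, 0.1, 0, -1], [0, 0, 0.1, 0, -1], [0, 0, 0.1, 0, -1], [0, 0, 0, 0, -1], [0, 0, 0, 0, -1]]}}

```text
t: 54.03
tcp_pos: [578.7, -25.8, 130.6]
orientation: [-0.068, 0.998, -0.0, 0.0]
wrist_force: [0.6, 1.3, -0.1]
finger_gap: 9.8
```

```bash
python3 go.py 579.3 -25.4 120.5 97.8
```

```text
t 54.0 tcp [578.7 -25.8 130.6] yang 97.83 tilt 0.002 gap 9.8 F [ 0.6  1.3 -0.1] q6 -1.75
now-axes units [-0.02  0.01  0.34]
spin units 0.00 (alt -26.18) post-spin units [-0.02  0.01  0.34] alt: flip xy
```

In the bore without contact (blade ≈6 mm below the mouth). Lower further, slowly.

>>> {"fn": "carry_out", "kwargs": {"moves": [[0, 0, 0.08, 0, -1], [0, 0, 0.08, 0, -1], [0, 0, 0.06, 0, -1], [0, 0, 0.04, 0, -1], [0, 0, 0.02, 0, -1], [0, 0, 0, 0, -1], [0, 0, 0, 0, -1], [0, 0, 0, 0, -1], [0, 0, 0, 0, -1], [0, 0, 0, 0, -1]]}}

```text
t: 54.87
tcp_pos: [578.7, -25.8, 122.3]
orientation: [-0.068, 0.998, -0.0, 0.0]
wrist_force: [0.2, -0.2, -0.1]
finger_gap: 10.0
```

>>> {"fn": "carry_out", "kwargs": {"moves": [[0, 0, 0.02, 0, -1], [0, 0, 0, 0, -1], [0, 0, 0.02, 0, -1], [0, 0, 0, 0, -1], [0, 0, 0.02, 0, -1], [0, 0, 0, 0, -1], [0, 0, 0, 0, -1], [0, 0, 0, 0, -1], [0, 0, 0, 0, -1], [0, 0, 0, 0, -1]]}}

```text
t: 55.7
tcp_pos: [578.7, -25.8, 120.4]
orientation: [-0.068, 0.998, -0.0, -0.0]
wrist_force: [-0.8, -0.8, -1.0]
finger_gap: 9.7
```

>>> {"fn": "carry_out", "kwargs": {"moves": [[0, 0, 0.02, 0, -1], [0, 0, 0, 0, -1], [0, 0, 0.02, 0, -1], [0, 0, 0, 0, -1], [0, 0, 0, 0, -1], [0, 0, 0, 0, -1], [0, 0, 0, 0, -1], [0, 0, 0, 0, -1], [0, 0, 0, 0, -1], [0, 0, 0, 0, -1]]}}

```text
t: 56.53
tcp_pos: [578.6, -25.8, 119.2]
orientation: [-0.068, 0.998, 0.0, -0.0]
wrist_force: [-0.0, 1.0, -1.4]
finger_gap: 9.7
```

```bash
python3 go.py 579.3 -25.4 120.5 97.8
```

```text
t 56.5 tcp [578.6 -25.8 119.2] yang 97.83 tilt 0.003 gap 9.7 F [-0.   1.  -1.4] q6 -1.75
now-axes units [-0.02  0.01 -0.04]
spin units 0.00 (alt -26.18) post-spin units [-0.02  0.01 -0.04] alt: flip xy
```

>>> {"fn": "carry_out", "kwargs": {"moves": [[0, 0, 0.02, 0, -1], [0, 0, 0, 0, -1], [0, 0, 0.02, 0, -1], [0, 0, 0, 0, -1], [0, 0, 0, 0, -1], [0, 0, 0, 0, -1], [0, 0, 0, 0, -1], [0, 0, 0, 0, -1], [0, 0, 0, 0, -1], [0, 0, 0, 0, -1]]}}

```text
t: 57.37
tcp_pos: [578.6, -25.8, 118.0]
orientation: [-0.068, 0.998, 0.0, -0.0]
wrist_force: [0.4, 1.8, -0.5]
finger_gap: 9.5
```

>>> {"fn": "carry_out", "kwargs": {"moves": [[0, 0, 0.02, 0, -1], [0, 0, 0, 0, -1], [0, 0, 0.0, 0, -1], [0, 0, 0, 0, -1], [0, 0, 0, 0, -1], [0, 0, 0, 0, -1], [0, 0, 0, 0, -1], [0, 0, 0, 0, -1], [0, 0, 0, 0, -1], [0, 0, 0, 0, -1]]}}

```text
t: 58.2
tcp_pos: [578.7, -25.8, 117.4]
orientation: [-0.068, 0.998, -0.0, 0.0]
wrist_force: [-0.4, 0.1, -1.1]
finger_gap: 9.8
```

>>> {"fn": "carry_out", "kwargs": {"moves": [[0, 0, 0.02, 0, -1], [0, 0, 0, 0, -1], [0, 0, 0.02, 0, -1], [0, 0, 0, 0, -1], [0, 0, 0, 0, -1], [0, 0, 0, 0, -1], [0, 0, 0, 0, -1], [0, 0, 0, 0, -1], [0, 0, 0, 0, -1], [0, 0, 0, 0, -1]]}}

```text
t: 59.03
tcp_pos: [578.7, -25.8, 116.2]
orientation: [-0.068, 0.998, 0.0, 0.0]
wrist_force: [-0.3, 1.1, -0.2]
finger_gap: 9.8
```

Run:
```python
from h import *
s=bot.read_state(); print(s['tcp_pos'],s['wrist_force'],s['ft_torque'])
for n in ('side','top'):
    im,d=snap(n); P=cloud(n,d)
    k=P[(np.hypot(P[...,0]-579,P[...,1]+25)<24)&(P[...,2]>88)&(P[...,2]<s['tcp_pos'][2]+4)]
    print(n,np.histogram(k[:,2],np.arange(88,124,2)))
```

```text
[578.65512589 -25.79393402 116.16335828] [-0.27144424  1.07241903 -0.16691201] [0.44518317 0.04710202 0.002311  ]
side (array([ 3, 11, 34, 25,  3,  0,  0,  1,  9, 24, 14,  5,  1,  7,  7,  5,  4]), array([ 88,  90,  92,  94,  96,  98, 100, 102, 104, 106, 108, 110, 112,
       114, 116, 118, 120, 122]))
top (array([ 0,  2,  9, 14, 20,  5,  0,  0,  0,  3,  3,  4,  0,  0,  1,  0,  0]), array([ 88,  90,  92,  94,  96,  98, 100, 102, 104, 106, 108, 110, 112,
       114, 116, 118, 120, 122]))
```

>>> {"fn": "carry_out", "kwargs": {"moves": [[0, 0, 0.03, 0, -1], [0, 0, 0, 0, -1], [0, 0, 0.03, 0, -1], [0, 0, 0, 0, -1], [0, 0, 0, 0, -1], [0, 0, 0, 0, -1], [0, 0, 0, 0, -1], [0, 0, 0, 0, -1], [0, 0, 0, 0, -1], [0, 0, 0, 0, -1]]}}

```text
t: 59.97
tcp_pos: [578.6, -25.8, 114.4]
orientation: [-0.068, 0.998, 0.0, -0.0]
wrist_force: [-0.9, 2.0, -1.2]
finger_gap: 9.5
```

>>> {"fn": "carry_out", "kwargs": {"moves": [[0, 0, 0.03, 0, -1], [0, 0, 0, 0, -1], [0, 0, 0.02, 0, -1], [0, 0, 0, 0, -1], [0, 0, 0, 0, -1], [0, 0, 0, 0, -1], [0, 0, 0, 0, -1], [0, 0, 0, 0, -1], [0, 0, 0, 0, -1], [0, 0, 0, 0, -1]]}}

```text
t: 60.8
tcp_pos: [578.6, -25.8, 112.9]
orientation: [-0.068, 0.998, 0.0, -0.0]
wrist_force: [-0.8, 1.9, 0.0]
finger_gap: 9.9
```

>>> {"fn": "carry_out", "kwargs": {"moves": [[0, 0, 0.03, 0, -1], [0, 0, 0, 0, -1], [0, 0, 0.03, 0, -1], [0, 0, 0, 0, -1], [0, 0, 0.02, 0, -1], [0, 0, 0, 0, -1], [0, 0, 0, 0, -1], [0, 0, 0, 0, -1], [0, 0, 0, 0, -1], [0, 0, 0, 0, -1]]}}

```text
t: 61.63
tcp_pos: [578.6, -25.8, 110.4]
orientation: [-0.068, 0.998, 0.0, -0.0]
wrist_force: [0.3, 1.9, -0.2]
finger_gap: 9.8
```

>>> {"fn": "carry_out", "kwargs": {"moves": [[0, 0, 0.02, 0, -1], [0, 0, 0, 0, -1], [0, 0, 0.02, 0, -1], [0, 0, 0, 0, -1], [0, 0, 0.01, 0, -1], [0, 0, 0, 0, -1], [0, 0, 0, 0, -1], [0, 0, 0, 0, -1], [0, 0, 0, 0, -1], [0, 0, 0, 0, -1]]}}

```text
t: 62.47
tcp_pos: [578.6, -25.8, 109.0]
orientation: [-0.068, 0.998, 0.0, -0.0]
wrist_force: [-1.2, 2.9, 0.7]
finger_gap: 9.9
```

>>> {"fn": "carry_out", "kwargs": {"moves": [[0, 0, 0, 0.4, -1], [0, 0, 0, 0.5, -1], [0, 0, 0, 0.5, -1], [0, 0, 0, 0.5, -1], [0, 0, 0, 0.5, -1], [0, 0, 0, 0.4, -1], [0, 0, 0, 0.2, -1], [0, 0, 0, 0, -1], [0, 0, 0, 0, -1], [0, 0, 0, 0, -1]]}}

```text
t: 63.3
tcp_pos: [578.7, -25.6, 109.0]
orientation: [0.111, 0.994, 0.0, -0.0]
wrist_force: [-0.3, 5.9, 0.7]
finger_gap: 9.8
```

```bash
python3 go.py 579.3 -25.4 108 97.8;python3 -c "
from h import *
print(bot.read_state()['ft_torque'].round(3))"
```

```text
t 63.3 tcp [578.7 -25.6 109. ] yang 77.28 tilt 0.019 gap 9.8 F [-0.3  5.9  0.7] q6 -1.40
now-axes units [-0.02  0.01  0.03]
spin units -2.98 (alt 23.20) post-spin units [-0.02  0.    0.03] alt: flip xy
[1.193 0.141 0.009]
```

>>> {"fn": "carry_out", "kwargs": {"moves": [[0, 0, 0, 0.4, -1], [0, 0, 0, 0.5, -1], [0, 0, 0, 0.5, -1], [0, 0, 0, 0.5, -1], [0, 0, 0, 0.5, -1], [0, 0, 0, 0.4, -1], [0, 0, 0, 0.2, -1], [0, 0, 0, 0, -1], [0, 0, 0, 0, -1], [0, 0, 0, 0, -1]]}}

```text
t: 64.13
tcp_pos: [578.7, -25.5, 109.0]
orientation: [0.287, 0.958, 0.0, -0.0]
wrist_force: [-1.0, 6.1, 0.3]
finger_gap: 9.9
```

```bash
python3 go.py 579.3 -25.4 108 97.8;python3 -c "
from h import *
print(bot.read_state()['ft_torque'].round(3))"
```

```text
t 64.1 tcp [578.7 -25.5 109. ] yang 56.65 tilt 0.029 gap 9.9 F [-1.   6.1  0.3] q6 -1.04
now-axes units [-0.01  0.01  0.03]
spin units -5.98 (alt 20.20) post-spin units [-0.02  0.    0.03] alt: flip xy
[1.233 0.056 0.067]
```

>>> {"fn": "carry_out", "kwargs": {"moves": [[0.015, 0.02, 0, 0, -1], [0, 0, 0, 0.3, -1], [0, 0, 0, 0.3, -1], [0, 0, 0, 0.3, -1], [0, 0, 0, 0.3, -1], [0, 0, 0, 0.1, -1], [0, 0, 0, 0, -1], [0, 0, 0, 0, -1], [0, 0, 0, 0, -1], [0, 0, 0, 0, -1]]}}

```text
t: 64.97
tcp_pos: [578.7, -25.1, 109.0]
orientation: [0.361, 0.933, -0.0, 0.0]
wrist_force: [0.3, 2.4, 0.3]
finger_gap: 10.0
```

```bash
python3 go.py 579.3 -25.4 108 97.8;python3 -c "
from h import *
print(bot.read_state()['ft_torque'].round(3))"
```

```text
t 65.0 tcp [578.7 -25.1 109. ] yang 47.68 tilt 0.018 gap 10.0 F [0.3 2.4 0.3] q6 -0.88
now-axes units [-0.02  0.01  0.03]
spin units -7.29 (alt 18.89) post-spin units [-0.02 -0.01  0.03] alt: flip xy
[0.565 0.017 0.063]
```

>>> {"fn": "carry_out", "kwargs": {"moves": [[0, 0, 0, 0.2, -1], [0, 0, 0, 0.2, -1], [0, 0, 0, 0.2, -1], [0, 0, 0, 0, -1], [0, 0, 0, 0, -1], [0, 0, 0, 0, -1], [0, 0, 0, 0, -1], [0, 0, 0, 0, -1], [0, 0, 0, 0, -1], [0, 0, 0, 0, -1]]}}

```text
t: 65.8
tcp_pos: [578.7, -25.1, 109.0]
orientation: [0.395, 0.919, -0.0, 0.0]
wrist_force: [1.1, 2.7, -1.5]
finger_gap: 9.7
```

```bash
python3 go.py 579.3 -25.4 108 97.8;python3 -c "
from h import *
print(bot.read_state()['ft_torque'].round(3))"
```

```text
t 65.8 tcp [578.7 -25.1 109. ] yang 43.52 tilt 0.008 gap 9.7 F [ 1.1  2.7 -1.5] q6 -0.81
now-axes units [-0.02  0.01  0.03]
spin units -7.90 (alt 18.28) post-spin units [-0.02 -0.01  0.03] alt: flip xy
[ 0.415 -0.055  0.045]
```

>>> {"fn": "carry_out", "kwargs": {"moves": [[0, 0, 0, 0.2, -1], [0, 0, 0, 0.2, -1], [0, 0, 0, 0.2, -1], [0, 0, 0, 0, -1], [0, 0, 0, 0, -1], [0, 0, 0, 0, -1], [0, 0, 0, 0, -1], [0, 0, 0, 0, -1], [0, 0, 0, 0, -1], [0, 0, 0, 0, -1]]}}

```text
t: 66.63
tcp_pos: [578.7, -25.1, 109.0]
orientation: [0.427, 0.904, -0.0, 0.0]
wrist_force: [0.6, 1.4, 0.2]
finger_gap: 9.7
```

```bash
python3 go.py 579.3 -25.4 108 97.8;python3 -c "
from h import *
print(bot.read_state()['ft_torque'].round(3))"
```

```text
t 66.6 tcp [578.7 -25.1 109. ] yang 39.39 tilt 0.007 gap 9.7 F [0.6 1.4 0.2] q6 -0.73
now-axes units [-0.02  0.01  0.03]
spin units -8.50 (alt 17.68) post-spin units [-0.02 -0.01  0.03] alt: flip xy
[ 0.22  -0.165  0.433]
```

>>> {"fn": "carry_out", "kwargs": {"moves": [[0, 0, 0, 0.2, -1], [0, 0, 0, 0.2, -1], [0, 0, 0, 0.1, -1], [0, 0, 0, 0, -1], [0, 0, 0, 0, -1], [0, 0, 0, 0, -1], [0, 0, 0, 0, -1], [0, 0, 0, 0, -1], [0, 0, 0, 0, -1], [0, 0, 0, 0, -1]]}}

```text
t: 67.47
tcp_pos: [578.6, -25.1, 109.0]
orientation: [0.454, 0.891, -0.0, 0.0]
wrist_force: [-1.0, 0.9, 0.7]
finger_gap: 11.0
```

```bash
python3 go.py 579.3 -25.4 108 97.8;python3 -c "
from h import *
print(bot.read_state()['ft_torque'].round(3))"
```

```text
t 67.5 tcp [578.6 -25.1 109. ] yang 35.95 tilt 0.002 gap 11.0 F [-1.   0.9  0.7] q6 -0.67
now-axes units [-0.02  0.01  0.03]
spin units -9.00 (alt 17.18) post-spin units [-0.02 -0.01  0.03] alt: flip xy
[ 0.137 -0.075  0.566]
```

Run:
```python
from h import *
im,d=snap('side'); P=cloud('side',d)
u,v=proj('side',[579,-25,105])[0].astype(int)
cv2.imwrite('pics/key2.png',cv2.resize(cv2.convertScaleAbs(im[v-45:v+45,u-60:u+60],alpha=1.8),None,fx=6,fy=6,interpolation=cv2.INTER_CUBIC)[:,:,::-1])
for c in [(579.3,-25.4,95),(579.3,-25.4,98),(579.3,-25.4,102)]: print(proj('side',c).round(1),(proj('side',c)-[u-60,v-45])*6)
for uu in range(u-3,u+5,2): print(uu,[ (vv,*P[vv,uu].round(0)) for vv in range(v-14,v+12,2)])
```

```text
[[339.1 187.3]] [[360.75117612 295.92833914]]
[[339.1 186.3]] [[360.84438091 289.78752711]]
[[339.2 184.9]] [[360.96909725 281.57057276]]
336 [(169, np.float64(585.0), np.float64(-9.0), np.float64(156.0)), (171, np.float64(585.0), np.float64(-7.0), np.float64(151.0)), (173, np.float64(585.0), np.float64(-9.0), np.float64(144.0)), (175, np.float64(585.0), np.float64(-10.0), np.float64(139.0)), (177, np.float64(585.0), np.float64(-9.0), np.float64(134.0)), (179, np.float64(585.0), np.float64(-9.0), np.float64(128.0)), (181, np.float64(585.0), np.float64(-13.0), np.float64(120.0)), (183, np.float64(585.0), np.float64(-9.0), np.float64(116.0)), (185, np.float64(585.0), np.float64(-10.0), np.float64(110.0)), (187, np.float64(586.0), np.float64(-17.0), np.float64(100.0)), (189, np.float64(581.0), np.float64(10.0), np.float64(111.0)), (191, np.float64(579.0), np.float64(22.0), np.float64(113.0)), (193, np.float64(578.0), np.float64(29.0), np.float64(112.0))]
338 [(169, np.float64(580.0), np.float64(-11.0), np.float64(155.0)), (171, np.float64(580.0), np.float64(-12.0), np.float64(149.0)), (
[... 1666 characters left out ...]
 (173, np.float64(572.0), np.float64(-21.0), np.float64(139.0)), (175, np.float64(572.0), np.float64(-22.0), np.float64(133.0)), (177, np.float64(571.0), np.float64(-17.0), np.float64(130.0)), (179, np.float64(571.0), np.float64(-14.0), np.float64(127.0)), (181, np.float64(570.0), np.float64(-13.0), np.float64(122.0)), (183, np.float64(570.0), np.float64(-14.0), np.float64(115.0)), (185, np.float64(570.0), np.float64(-13.0), np.float64(110.0)), (187, np.float64(570.0), np.float64(-11.0), np.float64(106.0)), (189, np.float64(570.0), np.float64(-12.0), np.float64(99.0)), (191, np.float64(570.0), np.float64(-13.0), np.float64(93.0)), (193, np.float64(568.0), np.float64(-4.0), np.float64(93.0))]
```

View pics/key2.png

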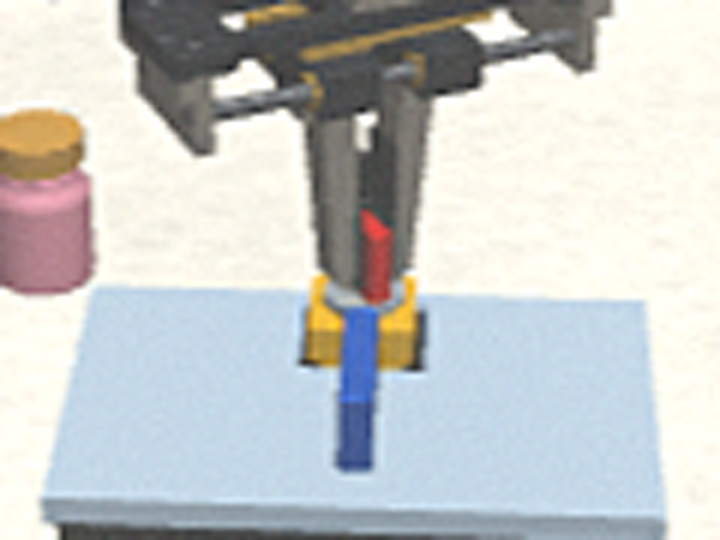

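>>> {"fn": "carry_out", "kwargs": {"moves": [[0, 0, 0, -0.3, -1], [0, 0, 0, -0.3, -1], [0, 0, 0, -0.2, -1], [0, 0, 0, 0, -1], [0, 0, 0, 0, -1], [0, 0, 0, 0, -1], [0, 0, 0, 0, -1], [0, 0, 0, 0, -1], [0, 0, 0, 0, -1], [0, 0, 0, 0, -1]]}}

```text
t: 68.35
tcp_pos: [578.7, -25.0, 109.0]
orientation: [0.411, 0.912, 0.0, 0.0]
wrist_force: [0.3, 1.6, 1.0]
finger_gap: 9.6
```

```bash
python3 go.py 579.3 -25.4 108 97.8;python3 -c "
from h import *
print(bot.read_state()['ft_torque'].round(3))"
```

```text
t 68.3 tcp [578.7 -25.  109. ] yang 41.44 tilt 0.007 gap 9.6 F [0.3 1.6 1. ] q6 -0.77
now-axes units [-0.02  0.01  0.03]
spin units -8.20 (alt 17.98) post-spin units [-0.02 -0.01  0.03] alt: flip xy
[ 0.195 -0.172  0.225]
```

>>> {"fn": "carry_out", "kwargs": {"moves": [[0, 0, 0, -0.3, -1], [0, 0, 0, -0.3, -1], [0, 0, 0, 0, -1], [0, 0, 0, 0, -1], [0, 0, 0, 0, -1], [0, 0, 0, 0, -1], [0, 0, 0, 0, -1], [0, 0, 0, 0, -1], [0, 0, 0, 0, -1], [0, 0, 0, 0, -1]]}}

```text
t: 69.18
tcp_pos: [578.5, -25.0, 108.9]
orientation: [0.378, 0.926, -0.0, -0.0]
wrist_force: [0.6, 1.4, 0.1]
finger_gap: 9.9
```

```bash
python3 go.py 579.3 -25.4 108 97.8;python3 -c "
from h import *
print(bot.read_state()['ft_torque'].round(3))"
```

```text
t 69.2 tcp [578.5 -25.  108.9] yang 45.56 tilt 0.007 gap 9.9 F [0.6 1.4 0.1] q6 -0.84
now-axes units [-0.03  0.01  0.03]
spin units -7.60 (alt 18.58) post-spin units [-0.02 -0.02  0.03] alt: flip xy
[ 0.171 -0.096 -0.011]
```

>>> {"fn": "carry_out", "kwargs": {"moves": [[0, 0, -0.1, 0, -1], [0, 0, -0.15, 0, -1], [0, 0, -0.2, 0, -1], [0, 0, -0.2, 0, -1], [0, 0, -0.2, 0, -1], [0, 0, -0.3, 0, -1], [0, 0, -0.4, 0, -1], [0, 0, -0.4, 0, -1], [0, 0, -0.3, 0, -1], [0, 0, 0, 0, -1]]}}

```text
t: 70.02
tcp_pos: [580.1, -25.1, 179.3]
orientation: [0.378, 0.926, 0.001, 0.002]
wrist_force: [0.1, -0.1, -1.5]
finger_gap: 9.7
```

```bash
python3 go.py 651.4 241.4 90; python3 -c "
from h import *
print(bot.read_state()['ft_torque'].round(3))"
```

```text
t 70.0 tcp [580.1 -25.1 179.3] yang 45.57 tilt 0.223 gap 9.7 F [ 0.1 -0.1 -1.5] q6 -0.84
now-axes units [4.53 8.   2.98]
[-0.033  0.023  0.037]
```

>>> {"fn": "carry_out", "kwargs": {"moves": [[0.45, 0.8, 0, 0, -1], [0.45, 0.8, 0, 0, -1], [0.45, 0.8, 0, 0, -1], [0.45, 0.8, 0, 0, -1], [0.45, 0.8, 0, 0, -1], [0.45, 0.8, 0, 0, -1], [0.45, 0.8, 0, 0, -1], [0.45, 0.8, 0, 0, -1], [0.45, 0.8, 0, 0, -1], [0.45, 0.8, 0, 0, -1]]}}

```text
t: 70.85
tcp_pos: [650.2, 242.2, 176.2]
orientation: [0.378, 0.926, -0.0, -0.0]
wrist_force: [0.1, 0.3, -0.8]
finger_gap: 9.7
```

>>> {"fn": "carry_out", "kwargs": {"moves": [[0, 0, 0, 0, -1], [0, 0, 0.4, 0, -1], [0, 0, 0.6, 0, -1], [0, 0, 0.6, 0, -1], [0, 0, 0.6, 0, -1], [0, 0, 0.3, 0, -1], [0, 0, 0, 0, -1], [0, 0, 0, 0, -1], [0, 0, 0, 0, -1], [0, 0, 0, 0, -1]]}}

```text
t: 71.68
tcp_pos: [651.0, 240.9, 102.8]
orientation: [0.378, 0.926, 0.001, 0.001]
wrist_force: [0.7, 0.0, -0.8]
finger_gap: 9.8
```

```bash
python3 go.py 651.6 241.5 47
python3 - <<'E'
from h import *
im,d=snap('side'); s=bot.read_state()['tcp_pos']
u,v=proj('side',[651,241,70])[0].astype(int)
cv2.imwrite('pics/key3.png',cv2.resize(cv2.convertScaleAbs(im[v-40:v+50,u-60:u+60],alpha=1.8),None,fx=6,fy=6,interpolation=cv2.INTER_CUBIC)[:,:,::-1])
P=cloud('side',d); q=P[(np.hypot(P[...,0]-s[0],P[...,1]-s[1])<24)&(P[...,2]<s[2]-3)&(P[...,2]>40)]
for a in range(42,int(s[2]),4):
    k=q[(q[:,2]>=a)&(q[:,2]<a+4)]
    if len(k): print(a,len(k),k.min(0).round(1),k.max(0).round(1))
E
```

```text
t 71.7 tcp [651.  240.9 102.8] yang 45.56 tilt 0.109 gap 9.8 F [ 0.7  0.  -0.8] q6 -0.44
now-axes units [0.   0.03 1.86]
58 5 [645.2 235.9  60.5] [661.2 250.1  61.8]
62 9 [644.2 237.6  62.2] [660.4 250.6  66. ]
66 9 [644.2 238.7  67.2] [659.8 250.8  70. ]
70 11 [644.2 237.7  70.4] [660.  249.2  73.7]
74 5 [648.3 240.1  74.3] [653.  247.4  77.7]
78 5 [647.7 245.3  78.1] [654.9 249.1  78.9]
86 3 [635.9 243.2  88.7] [657.3 256.7  89.6]
90 34 [636.  235.2  90.9] [669.2 260.3  93.9]
94 42 [636.8 233.4  94.1] [666.6 260.1  97.8]
98 3 [641.5 251.4  98.1] [647.4 256.9  99.6]
```

View pics/key3.png

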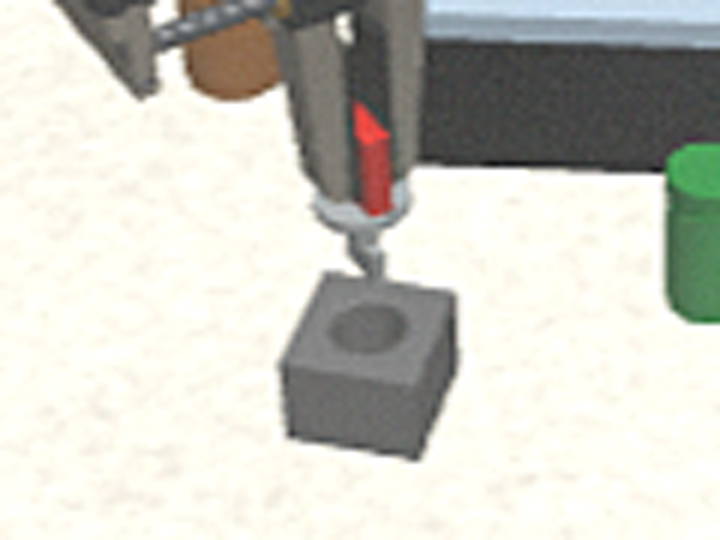

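>>> {"fn": "carry_out", "kwargs": {"moves": [[0.01, 0.03, 0.2, 0, -1], [0, 0, 0.3, 0, -1], [0, 0, 0.3, 0, -1], [0, 0, 0.3, 0, -1], [0, 0, 0.3, 0, -1], [0, 0, 0.2, 0, -1], [0, 0, 0.1, 0, -1], [0, 0, 0.05, 0, -1], [0, 0, 0, 0, -1], [0, 0, 0, 0, -1]]}}

```text
t: 72.57
tcp_pos: [650.8, 241.8, 49.2]
orientation: [0.378, 0.926, 0.0, 0.0]
wrist_force: [-0.4, -0.2, -0.8]
finger_gap: 9.7
```

```bash
python3 go.py 651.6 241.5 47
```

```text
t 72.6 tcp [650.8 241.8  49.2] yang 45.58 tilt 0.023 gap 9.7 F [-0.4 -0.2 -0.8] q6 -0.44
now-axes units [-0.03  0.01  0.07]
```

Lower 1.5 mm more, open, rise and retreat, then check.

>>> {"fn": "carry_out", "kwargs": {"moves": [[0, 0, 0.03, 0, -1], [0, 0, 0.02, 0, -1], [0, 0, 0, 0, -1], [0, 0, 0, 0, -1], [0, 0, 0, 0, -0.4], [0, 0, 0, 0, -0.4], [0, 0, 0, 0, -0.4], [0, 0, 0, 0, -0.4], [0, 0, 0, 0, -0.4], [0, 0, 0, 0, -0.4]]}}

```text
t: 73.4
tcp_pos: [650.6, 241.7, 47.5]
orientation: [0.378, 0.926, 0.0, 0.0]
wrist_force: [0.6, -0.4, 0.3]
finger_gap: 27.7
```

>>> {"fn": "carry_out", "kwargs": {"moves": [[0, 0, -0.2, 0, -0.4], [0, 0, -0.5, 0, -0.4], [0, 0, -0.8, 0, -0.4], [0, 0, -0.8, 0, -0.4], [0, 0, -0.8, 0, -0.4], [0, 0, -0.8, 0, -0.4], [0, 0, -0.6, 0, -0.4], [0, 0, 0, 0, -0.4], [0, 0, 0, 0, -0.4], [0, 0, 0, 0, -0.4]]}}

```text
t: 74.23
tcp_pos: [650.2, 241.5, 182.3]
orientation: [0.378, 0.926, -0.0, -0.0]
wrist_force: [0.3, -0.9, 0.6]
finger_gap: 27.4
```

```bash
python3 go.py 400 520 190
```

```text
t 74.2 tcp [650.2 241.5 182.3] yang 45.57 tilt 0.026 gap 27.4 F [ 0.3 -0.9  0.6] q6 -0.44
now-axes units [12.45  0.79 -0.26]
```

>>> {"fn": "carry_out", "kwargs": {"moves": [[0.9, 0.05, 0, 0, -0.4], [0.9, 0.05, 0, 0, -0.4], [0.9, 0.05, 0, 0, -0.4], [0.9, 0.05, 0, 0, -0.4], [0.9, 0.05, 0, 0, -0.4], [0.9, 0.05, 0, 0, -0.4], [0.9, 0.05, 0, 0, -0.4], [0.9, 0.05, 0, 0, -0.4], [0.9, 0.05, 0, 0, -0.4], [0.9, 0.05, 0, 0, -0.4]]}}

```text
t: 75.07
tcp_pos: [466.6, 441.6, 180.9]
orientation: [0.378, 0.926, -0.001, -0.001]
wrist_force: [0.1, -0.0, -0.4]
finger_gap: 27.5
```

```bash
python3 - <<'E'
from h import *
im,d=snap('top'); P=cloud('top',d)
cv2.imwrite('pics/final.png',cv2.resize(cv2.convertScaleAbs(im[110:310,150:450],alpha=1.8),None,fx=2.6,fy=2.6,interpolation=cv2.INTER_CUBIC)[:,:,::-1])
q=P[130:290,270:400].reshape(-1,3); k=q[(abs(q[:,2]-79)<3.5)&(np.hypot(q[:,0]-573,q[:,1]-19)<160)]
A=np.c_[k[:,:2]-[573.2,19.2],np.ones(len(k))]; print('lid plane',np.linalg.lstsq(A,k[:,2],rcond=None)[0].round(4),cv2.minAreaRect(k[:,:2].astype(np.float32)))
hsv=cv2.cvtColor(im,cv2.COLOR_RGB2HSV)
m=((hsv[...,0]<8)|(hsv[...,0]>172))&(hsv[...,1]>150); m[:160]=0;m[205:]=0;m[:,:220]=0;m[:,262:]=0
t=P[m]; t=t[t[:,2]>66]; print('key handle top z',np.median(t[:,2]),cv2.minAreaRect(t[:,:2].astype(np.float32)))
E
python3 meas.py 2>/dev/null | sed -n '6,10p'
```

```text
lid plane [-7.00000e-04  6.00000e-04  7.99528e+01] ((572.63671875, 18.986976623535156), (240.3603515625, 160.14828491210938), 7.802894115447998)
key handle top z 73.94625938331073 ((541.3790283203125, 141.5863494873047), (305.93505859375, 27.771957397460938), 42.72943878173828)
green 136 [544.  163.8  63. ] [543.6 164.1] [32. 30.] ztop 59.9
purpT 145 [472.3 161.4  63.1] [473.1 160.9] [31. 31.] ztop 66.5
purpS 139 [381.9 163.6  35.4] [381.8 164.6] [29. 32.] ztop 38.4
perf 61 [761.9  63.3 111.4] [762.6  63.3] [19. 20.] ztop 109.8
flacon 270 [ 764.8 -177.2   81. ] [ 765.5 -177.9] [46. 45.] ztop 80.2
```

View pics/final.png

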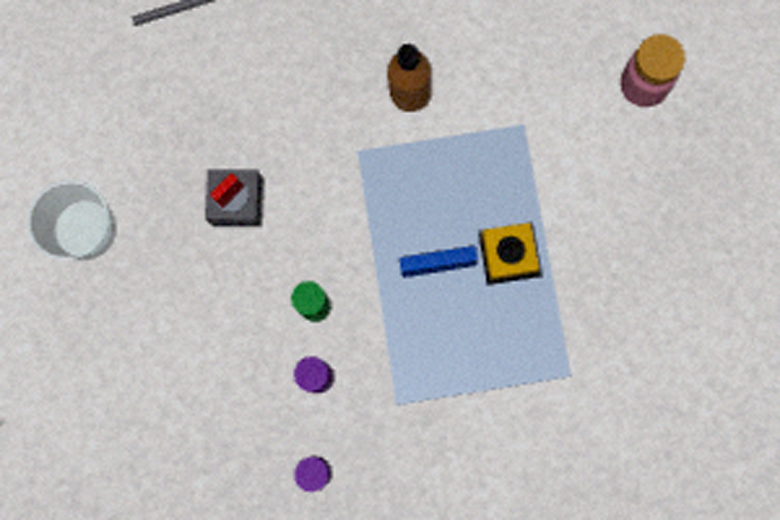

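```bash
python3 -c "
from cell import bot
print(bot.job_done())"
```

```text
the job is handed in; nothing more can be done
None
```

The job is done and handed in at about 75 s on the robot's clock. All five vials are in the case, the lid is on and locked, and the key is back in its stand.

- **Vials:** I moved the tall vial from the blue floor to the deep bay and put the second tall one beside it. The three short vials went on the blue floor. Before the lid went on, the cameras showed all five upright with their tops at about 68 to 70 mm, under the 75 mm rim. I left the green and purple vials alone.
- **Lid:** It is flush with the lock housing through its window. It reads level, centred within 0.6 mm, yaw 7.8° against the case's 7.75°. Its plate top reads 80 mm against 79 mm nominal, about the bias seen on other heights. I pushed it home with about 13 N.
- **Lock:** The key dropped in at the first angle tried, near the case's x axis, so no back-and-forth search was needed. Vertical force stayed at about 1 N. Turning it clockwise, the torque stayed near the lock's own friction until about 1.0 rad of key turn, then rose sharply to 0.57 N m, which I took as the stop. I eased back within the slot's play until the torque was about zero and lifted the key out.
- **Key:** The handle's top reads 74 mm, which is the height for hanging home.
- **Doubtful or failed checks:**
  - The lock's angle can't be seen, so I inferred that it is locked from the torque alone.
  - One torque reading part-way through the turn (0.36 rad) was lower than the lock's friction would suggest. The later readings and the stop angle agree with a full 0.9 rad turn.
  - The last outline fit of the key handle was spoiled by stray red pixels, so I used only its height and the picture.

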